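# Load the capacitor test jig and plug in its contact comb

### The arm

A 6-joint arm with a two-finger parallel gripper is mounted at the origin on the work surface. World frame = base frame: x ahead of the robot, y to its left, z up, the work surface at z = 0. Lengths are in m, angles in rad, forces in N, time in s.
With the tool pointing down it reaches from about 0.325 to 0.85 m from the base axis. Payload 15.5 kg.
Tool frame: the origin (TCP) lies midway between the tips of the shut fingers; the grasp point (between the pads) lies 19 mm behind it (env.tcp_to_grasp is the distance from the TCP to the grasp point, in m); z points along the fingers, x is the direction in which the jaws open and shut, and the axes are right-handed (so a half turn about z gives the same grasp; the last joint's range is limited). The gripper opens to 91 mm and grips with 3 to 60 N. Pads are 32 mm wide; open, the fingers measure 118 mm over their backs; the gripper's body (76 mm by 178 mm) begins 60 mm behind the grasp point.
Start: joints at [-1.22, 0.494, 1.345, -0, 1.302, -0.096], TCP at [0.269, -0.564, 0.214] pointing down, gripper open.
Joint ranges: [-2.91, 2.91], [-0.82, 2.16], [0.22, 2.67], [-1.22, 4.37], [0.12, 2.79], [-3.08, 3.08]. Speed limits (rad/s): [1.89, 1.89, 2.57, 3.01, 3.01, 3.01].

### API

Orientations are given as a unit quaternion [x, y, z, w].
In Python, from station import get_state, cams, env, nets gives the robot as it stands.
- The arm moves only by the tool play_rows, never from a script. Its argument "commands" is a list of rows, each a list of 3 entries, a list of its own where there are three numbers: the closure, from -1 (fully open) to 1 (shut), then the shift along the tool's x, y, z in mm, then the turn about the tool's z in rad. In form: [[jaw, [tx, ty, tz], spin], ...]. A call has 1 to 12 rows; each row is the pose to reach, as a shift and turn from the pose measured when the call began, along the tool's axes at that moment; what a row does not reach only later rows make up. A row lasts 1/12 s, in which the tool goes at most 41.7 mm and 7.16 degrees, less where a joint would pass 70% of its speed; a pose out of reach is approached as far as the arm can. A call with a gripper value outside its range is refused whole. The fingers move at their own pace and stop on an object; "newtons" is the grip in N (left out, the last holds). Time passes only in rows, so rows that repeat a pose let the fingers close. It gives the time, the measured TCP pose, the force and the opening at its end, in the units of the state.
- get_state(): the state, without advancing time (a new reading comes with each control period).
- cams.read_camera(name): name is "scene" or "top" or "wrist"; returns (picture, depth): 400x640x3 uint8, red, green, blue; 400x640 float32, m along the optical axis (not along the pixel's ray), 0 where there is no reading.
- cams.get_calibration(name): a dict with "fx", "fy", "cx", "cy" (pixels), "position" and "attitude" of the camera in the world; the wrist camera has in their place "mount" (4x4, takes a point from camera to tool coordinates, whose origin is the TCP and whose axes are the tool frame's). Camera axes: x right, y down, z forward; pixel columns grow to the right and rows downward; lengths in m; the calibration is good to about 2 mm. A picture is of the moment at which its call begins: read the wrist's pose just before it. get_calibration takes no time and is no camera call.
- env.hand_in(): hands the job in, once; it reports no verdict.
Trained networks look in the newest picture that a camera, given by its name, has taken for a name from the list of things; names that differ only in an ending like _2 or _b are one class to them, and where a whole thing is asked for, a point or a joint stands for the part that bears it (a point fixed in the world has none). Each returns a list of dicts, best first, with "p" (0 to 1); they miss things now and then, are a little off and sometimes report something else, mostly with a low value. They report only what shows in the picture. A call takes as long as a camera call. They do not tell look-alikes from the thing itself.
- nets.spot_in(camera, label): "location" ([column, row] in pixels, amid what is visible of it).
- nets.spot_point(camera, label): "location" ([column, row] in pixels: a listed point, or the origin of a listed thing).
The state is a dict: "time_s": time; "qpos": joint angles; "qd": joint speeds; "joint_torque": joint torques, N m; "eef_pos": TCP position; "tcp_rot": TCP orientation; "wrist_force": force on the tool from outside, world axes, zero at the start; "ft_torque": the same for the moment, N m; "finger_gap": finger opening in m.
Only numpy, scipy, OpenCV 4.12 (cv2) and the standard library are available. Lean on these libraries where they do the work, as an engineer would, in place of code of your own. Each camera call takes 0.05 s, during which the arm holds its last target.

### The job

Take every capacitor block out of the pocket tray and lay each one flat in a cell of its own in the test jig, any cell will do. When all are in, lower the red contact comb onto the jig so that each of its six teeth enters its own slot and the bar is fully home, and only then throw the tester's lever right over to the far side. Leave the valves, the transformer and the knob where they stand.

Things in the scene. Friction and masses are not known exactly. Their poses are not given: they have to be found in the camera images.
- tray: Fixed pale wooden pocket tray, 126 (x) x 120 (y) x 11 mm high, origin at the centre of its underside. Two rows (x = -30, +30 mm) of three pockets (y = -38, 0, 38 mm), each 33 x 19 mm, 6 mm deep (floor 5 mm above the origin). At the start four to six hold a block each, long side along tray x.
- jig: Fixed grey test jig, 122 (x) x 166 (y) x 20 mm high, origin at the centre of its underside. Near the robot (x = -36 mm) a row of six copper-floored cells; farther off (x = +36 mm) a row of six narrow dark slots. Both at y = -60, -36, -12, 12, 36, 60 mm. A thin brass strip (looks only) joins each cell to its slot. x points away from the robot, turned by up to 0.25 rad.
- comb_seat (a point): centre of the row of six slots, on the jig's top face, 20 mm above the bench; axes as the jig's. Each slot is 31 (x) x 7 (y) mm and 16 mm deep. With the comb fully home its bar rests on the top face and the comb's origin is 14 mm below this point.
- comb: Loose contact comb, 120 g, upright on its teeth on the bench at the start: red bar 34 (x) x 136 (y) mm, z = 14 to 28 mm. Origin: centre of the tooth row at the height of the tips, z up. Six brass teeth under the bar at y = -60, -36, -12, 12, 36, 60 mm, each 28 (x) x 4 (y) x 14 mm long, the last 3 mm narrowed to 25 x 2 mm. A half turn about z makes no difference.
- comb_grip (a point): middle of the comb's pale wooden handle, 41 mm above the tooth tips; the handle is 14 (comb x) x 32 (comb y) mm and 26 mm tall, on top of the bar: grip it across its 14 mm from above
- lever (a joint): brass lever on the tester: 0 rad leaning toward the robot side (tester -x), 1.0 rad fully over to the far side (tester +x, hard stop); at the start between 0 and 0.1. It turns stiffly and stays where it is left.
- lever_tip (a point): centre of the ball (26 mm across) at the lever's free end, 70 mm from the pivot. The pivot is above the tester's origin, 67 mm over the bench; the lever (10 mm thick) turns about the tester's y axis, leaning 0.5 rad either side of upright at its ends, so the ball travels about 67 mm along tester x. About 1 N pushed at the ball moves it.
- tester: Fixed dark wooden tester box, 70 (x) x 130 (y) x 45 mm high, beyond the jig, origin at the centre of its underside; the lever stands on a block (70 x 50 x 25 mm) in the middle of its top, its small round meter (6 mm high) beside it. Its x points away from the robot, turned by up to 0.2 rad.
- cell0 (a point): centre of the floor of the jig cell at jig y = -60 mm (the end of the row; cells every 24 mm), 14 mm above the bench; axes as the jig's. The cell is open on top, 37 (x) x 20 (y) mm and 6 mm deep; a block lies in it with its long side along x.
- cell5 (a point): centre of the floor of the jig cell at jig y = +60 mm (the end of the row; cells every 24 mm), 14 mm above the bench; axes as the jig's. The cell is open on top, 37 (x) x 20 (y) mm and 6 mm deep; a block lies in it with its long side along x.
- block0: A loose mica capacitor block (absent in some starts), 20 g, red-brown with two yellow bands, 30 (x, long) x 16 x 16 mm, origin at its centre. In a pocket or a cell it lies with its long side along x and stands 10 mm proud of the face around it: it can be gripped there by its two ends from above, the centre being 2 mm above that face.
- block1: A loose mica capacitor block (absent in some starts), 20 g, red-brown with two yellow bands, 30 (x, long) x 16 x 16 mm, origin at its centre. In a pocket or a cell it lies with its long side along x and stands 10 mm proud of the face around it: it can be gripped there by its two ends from above, the centre being 2 mm above that face.
- block2: A loose mica capacitor block (absent in some starts), 20 g, red-brown with two yellow bands, 30 (x, long) x 16 x 16 mm, origin at its centre. In a pocket or a cell it lies with its long side along x and stands 10 mm proud of the face around it: it can be gripped there by its two ends from above, the centre being 2 mm above that face.
- block3: A loose mica capacitor block (absent in some starts), 20 g, red-brown with two yellow bands, 30 (x, long) x 16 x 16 mm, origin at its centre. In a pocket or a cell it lies with its long side along x and stands 10 mm proud of the face around it: it can be gripped there by its two ends from above, the centre being 2 mm above that face.
- block4: A loose mica capacitor block (absent in some starts), 20 g, red-brown with two yellow bands, 30 (x, long) x 16 x 16 mm, origin at its centre. In a pocket or a cell it lies with its long side along x and stands 10 mm proud of the face around it: it can be gripped there by its two ends from above, the centre being 2 mm above that face.
- block5: A loose mica capacitor block (absent in some starts), 20 g, red-brown with two yellow bands, 30 (x, long) x 16 x 16 mm, origin at its centre. In a pocket or a cell it lies with its long side along x and stands 10 mm proud of the face around it: it can be gripped there by its two ends from above, the centre being 2 mm above that face.
- valve0: glass valve, 42 mm thick and 104 mm tall, origin under its foot, standing upright in the wooden valve stand (70 x 210 mm, far left): bystander
- valve1: glass valve, 42 mm thick and 104 mm tall, origin under its foot, standing upright in the wooden valve stand (70 x 210 mm, far left): bystander
- valve2: glass valve, 42 mm thick and 104 mm tall, origin under its foot, standing upright in the wooden valve stand (70 x 210 mm, far left): bystander
- valve3: glass valve, 42 mm thick and 104 mm tall, origin under its foot, standing upright in the wooden valve stand (70 x 210 mm, far left): bystander
- transformer: squat steel output transformer, 72 x 75 x 60 mm, origin under its centre, far right: bystander
- knob: dark brown knob, 38 mm across and 20 mm tall, origin under its centre, far right: bystander
Not all that is in view belongs to the job. Of the things that look like the jig, take the one that is farthest from the robot's base at the start.

How it is judged:
By the outcome, as a careful person would: the job done as asked, in the order asked, and still so for the second after the job is handed in, with the robot touching nothing.
Of block0, block1, block2, block3, block4, block5 only 4 to 6 are there at a start; the rules pass over those that are not, and their reading is None.
At some moment in a run one of comb, block0, block1, block2, block3, block4, block5 may be knocked a few centimetres aside while the robot is not near it.
It also fails if it takes over 210 s, if anything falls off the work surface, if the arm or the gripper's body presses on something with over 40 N, if the wrist force passes 120 N, or if a joint passes its speed limit or range.

## Working session

There is one attempt and no reset: what is moved stays moved. The work goes in short steps, Python scripts to look and compute and a tool call to move; the robot and the scene stay as the last step left them, time stands still between calls to the robot, and variables do not carry over. Pictures are saved under pics/ and viewed, and the job is handed in when it is done.

Besides the shell and the picture viewer there is one more tool, called after "Call:" as name(argument=value, ...) on one line, values as JSON. play_rows: Moves the arm, as the interface text tells. Its arguments: {"type":"object","properties":{"commands":{"type":"array","items":{"type":"array"}},"newtons":{"type":"number"}},"required":["commands"]}

```bash
ls; mkdir -p pics
python3 - <<'E'
from station import get_state, cams, env, nets
import cv2
s=get_state();print(s['time_s'],s['eef_pos'],s['tcp_rot'],s['finger_gap'],env.tcp_to_grasp)
for n in ['scene','top','wrist']:
    im,d=cams.read_camera(n); cv2.imwrite(f'pics/{n}0.png',im[:,:,::-1]); print(n,cams.get_calibration(n))
E
```

```text
pics
0.0 [ 0.2693643  -0.56354056  0.21334508] [ 8.45942763e-01 -5.33273339e-01 -4.94813197e-04 -3.77516543e-04] 0.09105166650422163 0.0188
scene {'fx': 375.48717243641505, 'fy': 375.48717243641505, 'cx': 323.3507749829276, 'cy': 195.92890227611827, 'position': array([0.99419835, 0.4289071 , 0.71564686]), 'attitude': array([ 0.38357098,  0.83179812, -0.36316278, -0.1705813 ])}
top {'fx': 369.11684685690483, 'fy': 369.11684685690483, 'cx': 317.09570812591227, 'cy': 201.06264443118587, 'position': array([0.37798356, 0.00646169, 1.01643601]), 'attitude': array([ 0.71293724, -0.69822133,  0.03653084, -0.05360004])}
wrist {'fx': 319.51164452252857, 'fy': 319.51164452252857, 'cx': 317.9246435287635, 'cy': 200.19048109665, 'mount': array([[ 9.99999222e-01, -1.84372033e-04,  1.23364562e-03,
         1.25129760e-03],
       [-1.13845306e-04,  9.71396885e-01,  2.37461741e-01,
        -6.54187130e-02],
       [-1.24214081e-03, -2.37461697e-01,  9.71396109e-01,
        -1.71315851e-01],
       [ 0.00000000e+00,  0.00000000e+00,  0.00000000e+00,
         1.00000000e+00]])}
```

View pics/top0.png

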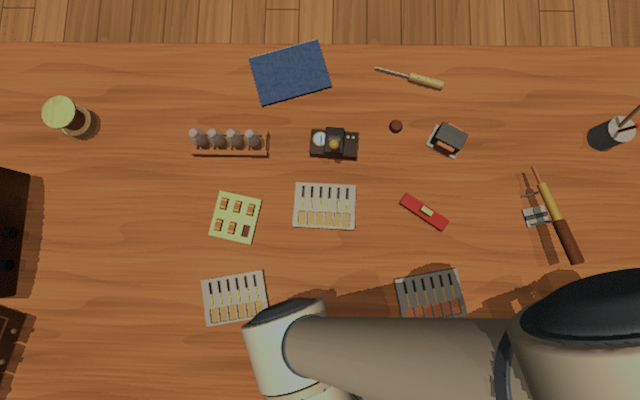

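View pics/scene0.png

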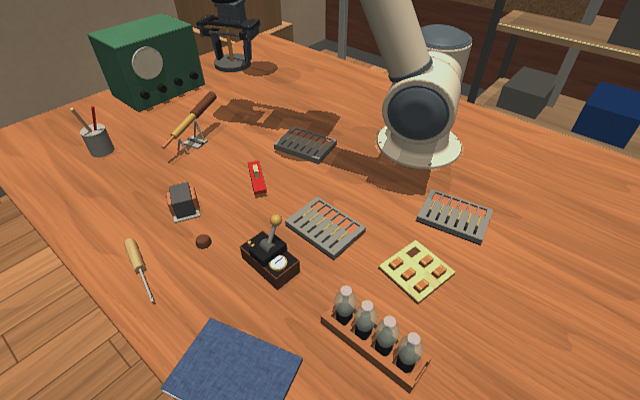

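View pics/wrist0.png

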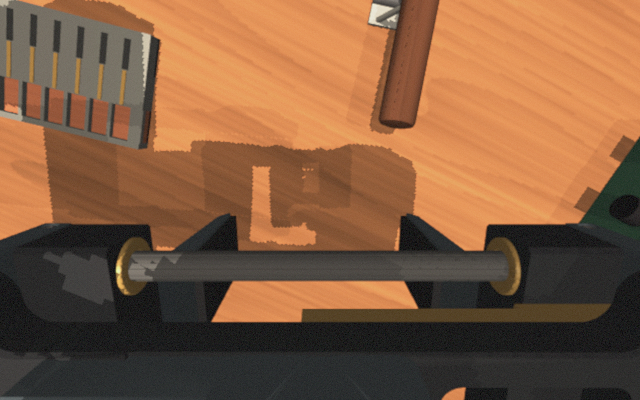

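```bash
cat > h.py <<'E'
import numpy as np, cv2
from scipy.spatial.transform import Rotation as R
from station import get_state, cams, env, nets
def pose(cam,s=None):
    c=cams.get_calibration(cam)
    if cam=='wrist':
        s=s or get_state()
        T=np.eye(4);T[:3,:3]=R.from_quat(s['tcp_rot']).as_matrix();T[:3,3]=s['eef_pos']
        T=T@c['mount']
    else:
        T=np.eye(4);T[:3,:3]=R.from_quat(c['attitude']).as_matrix();T[:3,3]=c['position']
    return c,T
def ray(cam,uv,z,s=None):
    "intersection of pixel ray with world plane z"
    c,T=pose(cam,s);uv=np.atleast_2d(uv)
    d=np.c_[(uv[:,0]-c['cx'])/c['fx'],(uv[:,1]-c['cy'])/c['fy'],np.ones(len(uv))]@T[:3,:3].T
    return T[:3,3]+d*((z-T[2,3])/d[:,2])[:,None]
def cloud(cam,D,s=None):
    c,T=pose(cam,s);v,u=np.mgrid[:400,:640]
    P=np.stack([(u-c['cx'])/c['fx']*D,(v-c['cy'])/c['fy']*D,D],-1)
    return P@T[:3,:3].T+T[:3,3]
def proj(cam,P,s=None):
    c,T=pose(cam,s);q=(np.atleast_2d(P)-T[:3,3])@T[:3,:3]
    return np.c_[q[:,0]/q[:,2]*c['fx']+c['cx'],q[:,1]/q[:,2]*c['fy']+c['cy']]
def yaw(s=None):
    s=s or get_state();X=R.from_quat(s['tcp_rot']).as_matrix()[:,0];return np.arctan2(X[1],X[0])
def go(xyz,th,s=None):
    "shift (mm, tool axes) and spin to reach TCP xyz, tool-x yaw th (mod pi unless too far)"
    s=s or get_state();M=R.from_quat(s['tcp_rot']).as_matrix()
    d=M.T@(np.array(xyz)-s['eef_pos'])*1000
    dy=-(th-yaw(s));dy=(dy+np.pi)%(2*np.pi)-np.pi
    return d.round(1),round(dy,3)
def snap(name,fn,crop=None,scale=1):
    s=get_state();im,D=cams.read_camera(name)
    np.savez('pics/'+fn+'.npz',im=im,D=D)
    o=im[:,:,::-1]
    if crop: o=o[crop[1]:crop[3],crop[0]:crop[2]]
    if scale!=1:o=cv2.resize(o,None,fx=scale,fy=scale,interpolation=cv2.INTER_CUBIC)
    cv2.imwrite('pics/'+fn+'.png',o);return s,im,D
E
python3 - <<'E'
from h import *
s,im,D=snap('top','t1',(180,110,480,320),2.6)
C=cloud('top',D)
for uv in [(325,206),(235,297),(430,293),(235,217),(424,211),(334,143)]:
    p=C[uv[1],uv[0]];print(uv,p.round(4),np.hypot(*p[:2]).round(4))
for l in ['comb_seat','cell0','cell5','jig','comb','comb_grip','lever_tip','tester','tray','block0','transformer','knob','valve0']:
    for r in nets.spot_point('top',l)[:7]: 
        uv=r['location'];p=C[int(round(uv[1])),int(round(uv[0]))];print(l,np.round(uv,1),round(r['p'],2),p.round(4))
print(D.shape,(D==0).mean())
E
```

```text
(325, 206) [0.4925 0.0102 0.0196] 0.4926
(235, 297) [0.2454 0.2436 0.0204] 0.3457
(430, 293) [ 0.2682 -0.2699  0.0178] 0.3805
(235, 217) [0.458  0.256  0.0138] 0.5247
(424, 211) [ 0.4807 -0.2482  0.0525] 0.541
(334, 143) [ 0.633  -0.0091  0.143 ] 0.6331
comb_seat [426.5 283.9] 0.89 [ 0.2914 -0.2591  0.0203]
comb_seat [231.3 283.4] 0.6 [0.2815 0.2559 0.0211]
comb_seat [324.8 190.8] 0.56 [0.5337 0.011  0.0199]
cell0 [410.9 311.7] 0.95 [ 0.2174 -0.2213  0.0113]
cell0 [215. 316.] 0.89 [0.1935 0.2968 0.0107]
cell0 [455.4 307.3] 0.88 [ 0.2334 -0.3358  0.0128]
cell0 [260.  306.6] 0.86 [0.2204 0.1771 0.0146]
cell0 [301.1 217. ] 0.71 [0.4619 0.0753 0.0112]
cell0 [346.6 223.6] 0.58 [ 0.4451 -0.0503  0.0154]
cell0 [427.6 210.7] 0.5 [ 0.4809 -0.2585  0.0525]
cell5 [410.9 311.7] 0.95 [ 0.2174 -0.2213  0.0113]
cell5 [215. 316.] 0.89 [0.1935 0.2968 0.0107]
cell5 [455.4 307.3] 0.88 [ 0.2334 -0.3358  0.0128]
cell5 [260.  306.6] 0.86 [0.2204 0.1771 0.0146]
cell5 [301.1 217. ] 0.71 [0.4619 0.0753 0.0112]
cell5 [346.6 223.6] 0.58 [ 0.4451 -0.0503  0.0154]
cell5 [427.6 210.7] 0.5 [ 0.4809 -0.2585  0.0525
[... 421 characters left out ...]
8 [0.4609 0.2595 0.0112]
tray [215.4 223.7] 0.34 [0.4374 0.3083 0.0192]
block0 [222.5 201.7] 0.57 [0.4978 0.292  0.0212]
block0 [217.  219.4] 0.54 [0.4511 0.3035 0.0197]
block0 [232.  225.9] 0.44 [0.4329 0.2618 0.0185]
block0 [250.9 208.2] 0.41 [0.4832 0.2124 0.0175]
block0 [236.3 205.8] 0.41 [0.4875 0.2528 0.0216]
transformer [442.3 142.6] 0.75 [ 0.6645 -0.2991  0.0504]
transformer [345.1 219.4] 0.15 [ 0.4588 -0.0449  0.0122]
knob [395.4 128.7] 0.54 [ 0.7132 -0.1809  0.0151]
valve0 [219.4 143.3] 0.85 [0.6466 0.2917 0.08  ]
valve0 [236.8 142.4] 0.7 [0.6485 0.2429 0.0855]
valve0 [204.5 144.9] 0.59 [0.6504 0.3431 0.0451]
valve0 [257.7 146. ] 0.55 [0.651  0.196  0.0413]
(400, 640) 0.00417578125
```

View pics/t1.png

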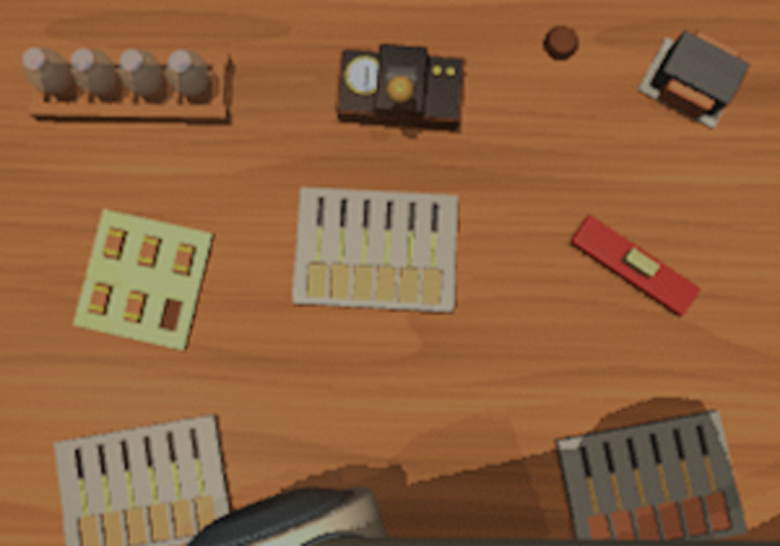

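Three look-alike jigs in the top view: (325,206) at 0.49 m from the base, (430,293) at 0.38 m and (235,297) at 0.35 m. The one at (325,206) is farthest, and it also stands before the tester; the enlarged crop confirms it. The tray at (235,217) holds five blocks, with its right front pocket empty. The comb is at (424,211).

```bash
cat > fit.py <<'E'
from h import *
def rect(C,c,r,z0,z1):
    m=(abs(C[...,0]-c[0])<r)&(abs(C[...,1]-c[1])<r)&(C[...,2]>z0)&(C[...,2]<z1)
    m=cv2.morphologyEx(m.astype(np.uint8),cv2.MORPH_OPEN,np.ones((2,2)))
    n,l,st,_=cv2.connectedComponentsWithStats(m);k=1+st[1:,4].argmax()
    p=C[l==k][:,:2].astype(np.float32)
    (cx,cy),(w,h),a=cv2.minAreaRect(p*1000);return cx,cy,w,h,a,len(p),np.median(C[l==k][:,2])
E
python3 - <<'E'
from fit import *
for cam in ['top','scene']:
    s,im,D=snap(cam,'f_'+cam);C=cloud(cam,D)
    print(cam,'table',np.median(C[abs(C[...,2])<.01][:,2]))
    for n,c,r,z0,z1 in [('jig',(.49,.01),.12,.014,.03),('tray',(.46,.256),.11,.007,.03),('comb',(.48,-.248),.1,.018,.08),('tester',(.63,-.005),.1,.03,.055)]:
        print(n,np.round(rect(C,c,r,z0,z1),3))
E
```

```text
top table -0.0003719441286426095
jig [4.65037e+02 9.05100e+00 1.69686e+02 1.73900e+02 8.84330e+01 2.06400e+03
 1.90000e-02]
tray [4.35089e+02 1.57408e+02 3.18475e+02 1.26111e+02 7.86400e+01 1.83200e+03
 1.10000e-02]
comb [ 4.60699e+02 -1.56426e+02  1.11546e+02  3.47928e+02  9.14600e+00
  6.81000e+02  2.80000e-02]
tester [ 5.40766e+02 -1.48350e+01  1.33603e+02  3.25776e+02  8.97090e+01
  7.83000e+02  4.60000e-02]
scene table 0.0018363417943618732
jig [7.29414e+02 1.54998e+02 7.34307e+02 2.03326e+02 3.04930e+01 2.40700e+03
 2.10000e-02]
tray [6.93607e+02 3.00141e+02 6.35448e+02 1.54754e+02 9.50200e+00 2.43500e+03
 1.30000e-02]
comb [6.99767e+02 5.37030e+01 9.53071e+02 3.90690e+01 5.42250e+01 3.97000e+02
 3.00000e-02]
tester [7.82750e+02 1.99713e+02 6.10790e+02 1.26085e+02 5.89700e+01 9.86000e+02
 4.70000e-02]
```

```bash
sed -i 's/np.ones((2,2))/np.ones((3,3))/' fit.py
python3 - <<'E'
from fit import *
for cam in ['top','scene']:
    f=np.load(f'pics/f_{cam}.npz');C=cloud(cam,f['D'])
    for n,c,r,z0,z1 in [('jig',(.49,.01),.12,.014,.03),('tray',(.46,.256),.11,.007,.03),('comb',(.48,-.248),.1,.018,.08),('tester',(.63,-.005),.1,.03,.055)]:
        print(cam,n,np.round(rect(C,c,r,z0,z1),3).tolist())
E
```

```text
top jig [494.176, 11.743, 168.148, 121.28, 88.17, 1761.0, 0.02]
top tray [457.331, 257.003, 120.983, 125.483, 78.591, 1782.0, 0.011]
top comb [481.011, -256.157, 135.473, 35.678, 56.429, 671.0, 0.028]
top tester [665.562, 34.251, 40.08, 70.247, 87.684, 376.0, 0.047]
scene jig [492.637, 12.209, 169.851, 125.73, 87.785, 2386.0, 0.021]
scene tray [457.799, 257.85, 120.977, 128.539, 78.292, 2422.0, 0.013]
scene comb [481.648, -254.253, 136.38, 34.096, 56.315, 395.0, 0.03]
scene tester [663.238, -9.032, 130.254, 71.398, 86.168, 972.0, 0.047]
```

Run:
```python
from h import *
print(go((.4575,.275,.20),-.2), yaw())
```

```text
(array([-675.9, -531.3,   13.9]), np.float64(-0.925)) -1.1250163164658256
```

Call:
play_rows(commands=[[-1, [-338, -266, 0], -0.46], [-1, [-338, -266, 0], -0.46], [-1, [-338, -266, 0], -0.46], [-1, [-338, -266, 0], -0.46], [-1, [-338, -266, 0], -0.46], [-1, [-676, -531, 13], -0.925], [-1, [-676, -531, 13], -0.925], [-1, [-676, -531, 13], -0.925], [-1, [-676, -531, 13], -0.925], [-1, [-676, -531, 13], -0.925], [-1, [-676, -531, 13], -0.925], [-1, [-676, -531, 13], -0.925]])

```text
time_s: 1.95
eef_pos: [0.3787, -0.0742, 0.2084]
tcp_rot: [0.995, -0.1, 0.0, 0.0]
wrist_force: [1.7, -0.2, -0.6]
finger_gap: 0.091
```

Call:
play_rows(commands=[[-1, [8, -358, 8], 0], [-1, [8, -358, 8], 0], [-1, [8, -358, 8], 0], [-1, [8, -358, 8], 0], [-1, [8, -358, 8], 0], [-1, [8, -358, 8], 0], [-1, [8, -358, 8], 0], [-1, [8, -358, 8], 0], [-1, [8, -358, 8], 0], [-1, [8, -358, 8], 0], [-1, [8, -358, 8], 0]])

```text
time_s: 2.87
eef_pos: [0.4577, 0.2762, 0.2]
tcp_rot: [0.995, -0.099, 0.0, 0.0]
wrist_force: [-1.0, -0.1, -0.1]
finger_gap: 0.0913
```

Run:
```python
from fit import *
s,im,D=snap('wrist','w1');C=cloud('wrist',D,s);print(s['eef_pos'],yaw(s),abs(s['qd']).max())
print(np.round(rect(C,(.4575,.257),.11,.007,.03),3).tolist())
s,im,D=snap('top','t2');C=cloud('top',D)
print(np.round(rect(C,(.494,.012),.12,.014,.03),3).tolist())
print(np.round(rect(C,(.48,-.255),.12,.018,.1),3).tolist())
```

```text
[0.45770151 0.27615122 0.20001381] -0.19799808369456695 0.04032379427507633
[456.43, 255.37, 120.758, 126.156, 78.629, 10537.0, 0.012]
[494.095, 11.713, 168.368, 120.779, 88.151, 1743.0, 0.02]
[481.046, -256.472, 136.47, 34.893, 56.176, 669.0, 0.028]
```

View pics/w1.png

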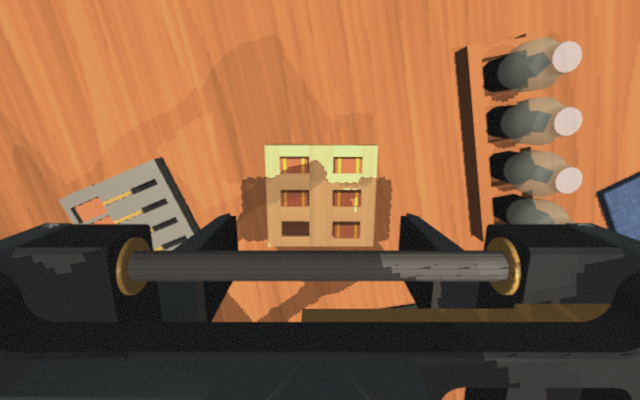

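```bash
cat >> fit.py <<'E'
def comps(C,c,r,z0,z1,amin=60,R2=None):
    m=(abs(C[...,0]-c[0])<r)&(abs(C[...,1]-c[1])<r)&(C[...,2]>z0)&(C[...,2]<z1)
    n,l,st,_=cv2.connectedComponentsWithStats(m.astype(np.uint8))
    out=[]
    for k in range(1,n):
        if st[k,4]<amin: continue
        p=C[l==k];(cx,cy),(w,h),a=cv2.minAreaRect(p[:,:2].astype(np.float32)*1000)
        out.append([round(float(x),1) for x in (cx,cy,w,h,a,st[k,4],1000*np.median(p[:,2]))])
    return out
E
python3 - <<'E'
from fit import *
s=get_state();f=np.load('pics/w1.npz');C=cloud('wrist',f['D'],s)
for o in comps(C,(.4565,.2555),.09,.016,.03): print(o)
c,s_=np.cos(-.1985),np.sin(-.1985)
for x in (-30,30):
  for y in (-38,0,38): print(x,y,round(456.5+c*x-s_*y,1),round(255.5+s_*x+c*y,1))
f=np.load('pics/t2.npz');C=cloud('top',f['D'])
print()
for o in comps(C,(.457,.2565),.09,.016,.03,15): print(o)
E
```

```text
[434.3, 297.2, 16.4, 29.0, 78.5, 415.0, 21.8]
[493.2, 285.1, 16.4, 29.9, 78.8, 424.0, 22.0]
[427.2, 260.1, 16.3, 29.4, 78.5, 402.0, 21.9]
[485.9, 248.0, 16.3, 29.6, 78.1, 399.0, 21.9]
[477.9, 210.5, 17.0, 30.1, 78.5, 396.0, 21.8]
-30 -38 419.6 224.2
-30 0 427.1 261.4
-30 38 434.6 298.7
30 -38 478.4 212.3
30 0 485.9 249.6
30 38 493.4 286.8

[494.2, 287.8, 17.7, 29.3, 78.0, 67.0, 20.3]
[486.5, 250.3, 16.7, 30.1, 74.6, 71.0, 20.1]
[479.2, 213.5, 16.5, 29.9, 78.8, 69.0, 20.6]
[435.4, 299.9, 16.9, 29.7, 80.7, 72.0, 20.5]
[428.3, 262.8, 16.4, 29.5, 78.6, 70.0, 20.7]
```

Run:
```python
from h import *
print(go((.478,.211,.013),-.1985))
```

```text
(array([ 32.6,  57.9, 187.3]), np.float64(-0.002))
```

Call:
play_rows(commands=[[0, [33, 58, 50], 0], [0, [33, 58, 100], 0], [0, [33, 58, 140], 0], [0, [33, 58, 165], 0], [0, [33, 58, 180], 0], [0, [33, 58, 187], 0], [0, [33, 58, 187], 0], [0, [33, 58, 187], 0]], newtons=20)

```text
time_s: 3.63
eef_pos: [0.4782, 0.2096, 0.0138]
tcp_rot: [0.995, -0.101, -0.0, 0.001]
wrist_force: [0.0, -0.4, -0.0]
finger_gap: 0.0458
```

Run:
```python
from h import *
s,im,D=snap('wrist','w2')
```

```text
(no output)
```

View pics/w2.png

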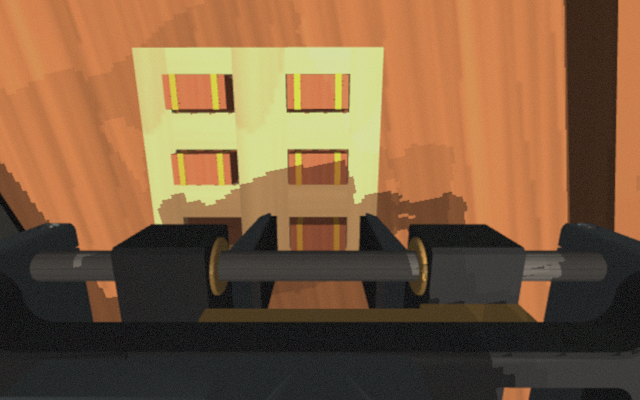

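The block lies centred between the fingers at about (318,235), so I close and lift.

Call:
play_rows(commands=[[1, [0, 0, 0], 0], [1, [0, 0, 0], 0], [1, [0, 0, 0], 0], [1, [0, 0, 0], 0], [1, [0, 0, 0], 0], [1, [0, 0, -30], 0], [1, [0, 0, -60], 0], [1, [0, 0, -90], 0], [1, [0, 0, -90], 0]], newtons=20)

```text
time_s: 4.43
eef_pos: [0.4807, 0.2108, 0.1089]
tcp_rot: [0.995, -0.101, 0.003, -0.001]
wrist_force: [2.2, 0.7, 1.3]
finger_gap: 0.0296
```

Run:
```python
from h import *
print(go((.457,.012+.03,.15),-.033))
```

```text
(array([ 10.8, 170. , -41.5]), np.float64(-0.169))
```

Call:
play_rows(commands=[[1, [11, 60, -60], -0.09], [1, [11, 160, -85], -0.169], [1, [11, 160, -85], -0.169], [1, [11, 160, -85], -0.169], [1, [11, 160, -85], -0.169], [1, [11, 160, -85], -0.169], [1, [11, 160, -85], -0.169], [1, [11, 160, -85], -0.169]])

```text
time_s: 5.1
eef_pos: [0.4587, 0.0522, 0.1932]
tcp_rot: [1.0, -0.016, 0.003, -0.001]
wrist_force: [-0.7, -0.1, -0.5]
finger_gap: 0.0299
```

Run:
```python
from fit import *
s,im,D=snap('wrist','w3');C=cloud('wrist',D,s);print(s['eef_pos'],yaw(s),abs(s['qd']).max())
print(np.round(rect(C,(.4935,.012),.11,.014,.03),3).tolist())
```

```text
[0.45869257 0.05217944 0.19321905] -0.03277923172683069 0.01739860347106209
[493.803, 47.812, 92.372, 122.295, 87.79, 7271.0, 0.021]
```

View pics/w3.png

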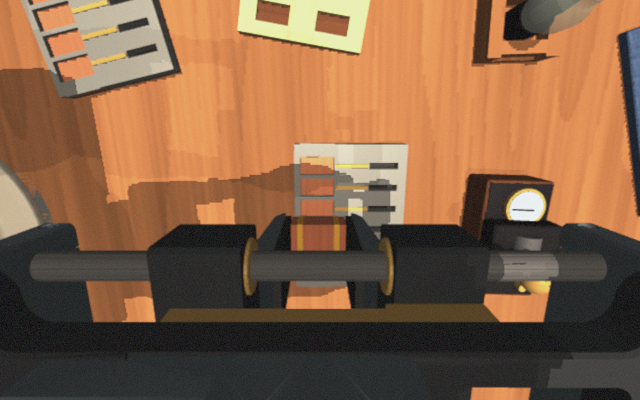

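```bash
cat >> fit.py <<'E'
def J(c,th,P):
    "jig-local mm -> world m"
    P=np.atleast_2d(P).astype(float);cc,ss=np.cos(th),np.sin(th)
    return np.c_[c[0]+(cc*P[:,0]-ss*P[:,1])/1000,c[1]+(ss*P[:,0]+cc*P[:,1])/1000,P[:,2]/1000]
def overlay(im,cam,c,th,s,fn,crop,scale):
    o=cv2.resize(im[crop[1]:crop[3],crop[0]:crop[2],::-1],None,fx=scale,fy=scale,interpolation=cv2.INTER_CUBIC)
    def poly(P,col):
        q=(proj(cam,J(c,th,P),s)-np.array(crop[:2])+.5)*scale-.5
        cv2.polylines(o,[q.round().astype(int)],True,col,1)
    def box(x,y,w,h,z,col): poly([[x-w/2,y-h/2,z],[x+w/2,y-h/2,z],[x+w/2,y+h/2,z],[x-w/2,y+h/2,z]],col)
    box(0,0,122,166,20,(255,0,0))
    for y in (-60,-36,-12,12,36,60): box(-36,y,37,20,20,(0,255,0));box(36,y,31,7,20,(255,255,0))
    cv2.imwrite('pics/'+fn+'.png',o)
E
python3 - <<'E'
from fit import *
f=np.load('pics/w3.npz');s=get_state()
overlay(f['im'],'wrist',(.4925,.0110),-.034,s,'o3',(280,130,420,250),5)
E
```

```text
(no output)
```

View pics/o3.png

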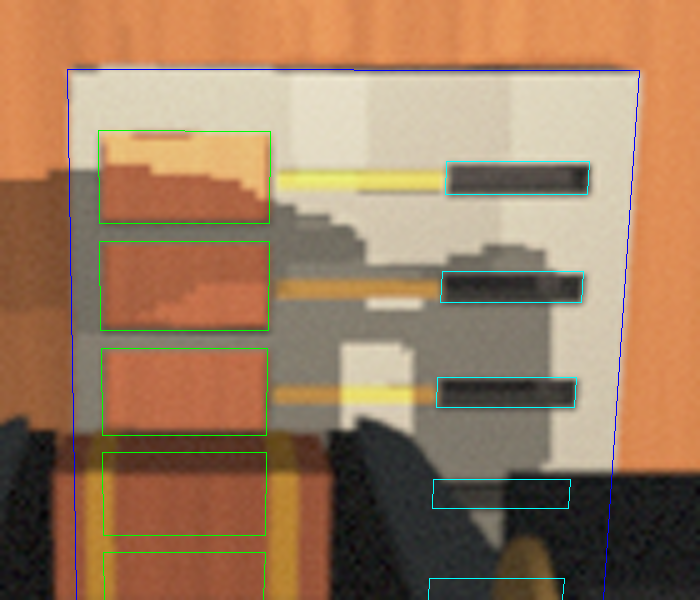

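```bash
cat >> fit.py <<'E'
JC=(.4925,.0113);JT=-.034
def cell(k,dy=0,z=.0235):
    "TCP target for cell k, block offset dy mm (world +y) in gripper"
    p=J(JC,JT,[-36,-60+24*k-dy,0])[0];p[2]=z;return p
E
python3 - <<'E'
from fit import *
p=cell(0,.9);print(p,go(p,JT))
E
```

```text
[ 0.4544506  -0.04834104  0.0235    ] (array([ -2. , 101.2, 169.4]), np.float64(0.002))
```

Call:
play_rows(commands=[[1, [-2, 101, 40], 0], [1, [-2, 101, 80], 0], [1, [-2, 101, 120], 0], [1, [-2, 101, 145], 0], [1, [-2, 101, 150], 0], [1, [-2, 101, 150], 0]])

```text
time_s: 5.65
eef_pos: [0.4517, -0.0476, 0.0385]
tcp_rot: [1.0, -0.016, -0.001, -0.002]
wrist_force: [-0.9, 0.3, -1.0]
finger_gap: 0.0299
```

Run:
```python
from fit import *
p=cell(0,.9);print(p,go(p,JT));s,im,D=snap('wrist','w4')
overlay(im,'wrist',JC,JT,s,'o4',(180,0,460,280),2.8)
```

```text
[ 0.4544506  -0.04834104  0.0235    ] (array([ 2.8,  0.7, 15. ]), np.float64(0.002))
```

View pics/o4.png

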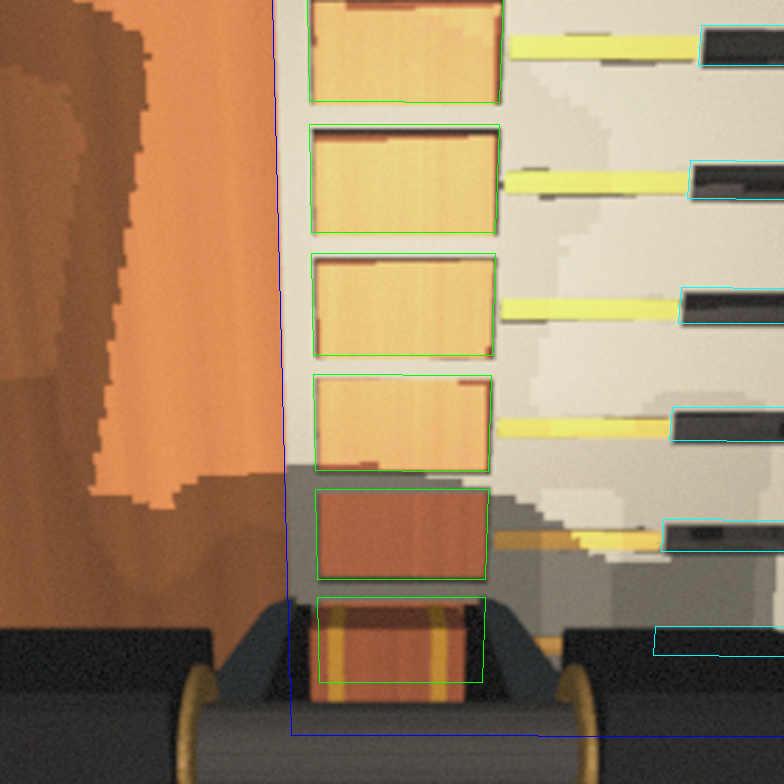

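Call:
play_rows(commands=[[1, [3, 1, 0], 0], [1, [3, 1, 6], 0], [1, [3, 1, 12], 0], [1, [3, 1, 15], 0], [1, [3, 1, 15], 0], [0.1, [3, 1, 15], 0], [0.1, [3, 1, 15], 0], [0.1, [3, 1, 15], 0], [0.1, [3, 1, 0], 0], [0.1, [3, 1, -30], 0], [0.1, [3, 1, -60], 0], [0.1, [3, 1, -60], 0]])

```text
time_s: 6.7
eef_pos: [0.4576, -0.0489, 0.105]
tcp_rot: [1.0, -0.016, 0.003, -0.001]
wrist_force: [1.7, -0.1, 0.3]
finger_gap: 0.0412
```

```bash
sed -i 's/JC=(.4925,.0113)/JC=(.4925,.0108)/' fit.py
python3 - <<'E'
from fit import *
s,im,D=snap('wrist','w5');print(s['eef_pos'],yaw(s))
C=cloud('wrist',D,s)
print(comps(C,(.4544,-.048),.05,.025,.036))
overlay(im,'wrist',JC,JT,s,'o5',(200,80,480,280),2.8)
print(go((.4859,.2480,.0130),-.1985))
s,im,D=snap('top','t5');C=cloud('top',D)
for o in comps(C,(.457,.2565),.09,.016,.03,15): print(o)
E
```

```text
[ 0.45764529 -0.04890028  0.10502653] -0.03154676862856547
[[456.5, -48.6, 20.1, 30.0, 88.1, 892.0, 32.1]]
(array([  18.9, -297.4,   90.8]), np.float64(0.167))
[494.3, 288.4, 17.2, 29.4, 77.7, 66.0, 20.2]
[486.7, 250.8, 16.5, 29.8, 77.9, 71.0, 20.2]
[435.5, 300.2, 16.3, 29.9, 78.3, 70.0, 20.4]
[428.3, 262.7, 17.4, 29.6, 74.8, 70.0, 20.2]
```

View pics/o5.png

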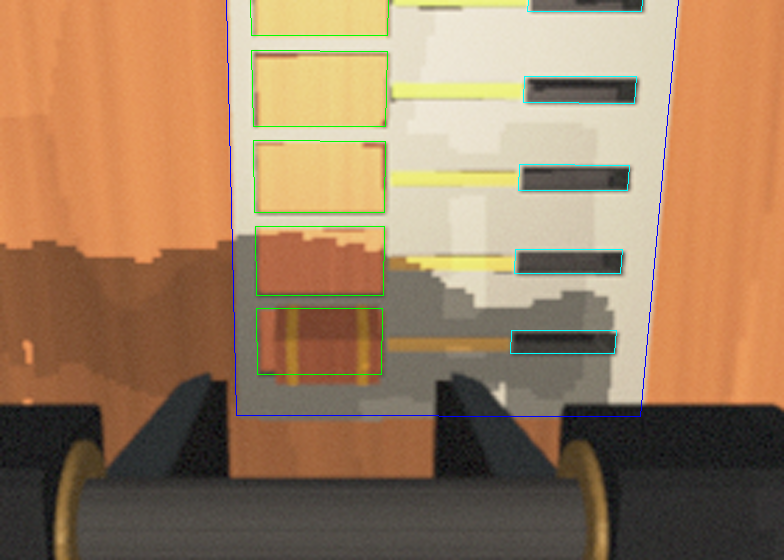

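Call:
play_rows(commands=[[0, [19, -297, 0], 0.167], [0, [19, -297, 0], 0.167], [0, [19, -297, 0], 0.167], [0, [19, -297, 0], 0.167], [0, [19, -297, 0], 0.167], [0, [19, -297, 0], 0.167], [0, [19, -297, 0], 0.167], [0, [19, -297, 20], 0.167], [0, [19, -297, 40], 0.167], [0, [19, -297, 50], 0.167], [0, [19, -297, 50], 0.167], [0, [19, -297, 50], 0.167]])

```text
time_s: 7.8
eef_pos: [0.4841, 0.247, 0.0519]
tcp_rot: [0.995, -0.099, 0.0, -0.001]
wrist_force: [-0.3, -0.6, 0.3]
finger_gap: 0.0459
```

Run:
```python
from fit import *
s,im,D=snap('wrist','w6');print(s['eef_pos'],yaw(s),abs(s['qd']).max())
C=cloud('wrist',D,s)
for o in comps(C,(.4565,.2555),.09,.017,.025): print(o)
print(go((.4859,.2480,.0130),-.1985))
```

```text
[0.48405609 0.24696414 0.05191498] -0.1991863174753194 0.029949486333741396
[434.9, 299.1, 16.5, 30.7, 78.6, 1276.0, 21.6]
[493.7, 287.1, 16.5, 29.6, 78.7, 1220.0, 21.6]
[427.4, 261.8, 17.0, 30.2, 78.3, 1031.0, 21.6]
[485.9, 250.0, 17.0, 29.7, 78.8, 1138.0, 21.6]
(array([ 0.9, -1.1, 39.7]), np.float64(-0.001))
```

Call:
play_rows(commands=[[0, [1, -3, 15], 0], [0, [1, -3, 30], 0], [0, [1, -3, 39], 0], [0, [1, -3, 39], 0], [0, [1, -3, 39], 0], [1, [1, -3, 39], 0], [1, [1, -3, 39], 0], [1, [1, -3, 39], 0], [1, [1, -3, 39], 0], [1, [1, -3, 39], 0], [1, [1, -3, 10], 0], [1, [1, -3, -30], 0]])

```text
time_s: 8.85
eef_pos: [0.4844, 0.249, 0.0813]
tcp_rot: [0.995, -0.1, -0.001, 0.0]
wrist_force: [0.3, 0.1, 0.1]
finger_gap: 0.0297
```

Run:
```python
from fit import *
s=get_state();print(s['eef_pos'])
p=cell(1,.0);print(p,go(p,JT,s))
```

```text
[0.48437599 0.24901561 0.08133537]
[ 0.45529704 -0.02395543  0.0235    ] (array([ 25.8, 273.3,  57.9]), np.float64(-0.165))
```

Run:
```python
from fit import *
s=get_state()
p=cell(2,.8);print(p,go(p,JT,s))
```

```text
[ 0.45608569 -0.00076884  0.0235    ] (array([ 21.9, 250.4,  57.9]), np.float64(-0.165))
```

Call:
play_rows(commands=[[1, [22, 250, 0], -0.165], [1, [22, 250, 0], -0.165], [1, [22, 250, 0], -0.165], [1, [22, 250, 0], -0.165], [1, [22, 250, 0], -0.165], [1, [22, 250, 0], -0.165], [1, [22, 250, 15], -0.165], [1, [22, 250, 30], -0.165], [1, [22, 250, 40], -0.165], [1, [22, 250, 40], -0.165], [1, [22, 250, 40], -0.165]])

```text
time_s: 9.77
eef_pos: [0.4561, -0.0004, 0.0415]
tcp_rot: [1.0, -0.017, -0.002, -0.0]
wrist_force: [0.2, 0.1, -0.5]
finger_gap: 0.0296
```

Run:
```python
from fit import *
s,im,D=snap('wrist','w7');print(s['eef_pos'],yaw(s),abs(s['qd']).max())
print(go(cell(2,.8),JT,s))
overlay(im,'wrist',JC,JT,s,'o7',(180,60,460,280),2.8)
```

```text
[ 4.56058116e-01 -3.64328792e-04  4.14591628e-02] -0.03454317148171904 0.019351308770814868
(array([ 0.1,  0.4, 18. ]), np.float64(-0.001))
```

View pics/o7.png

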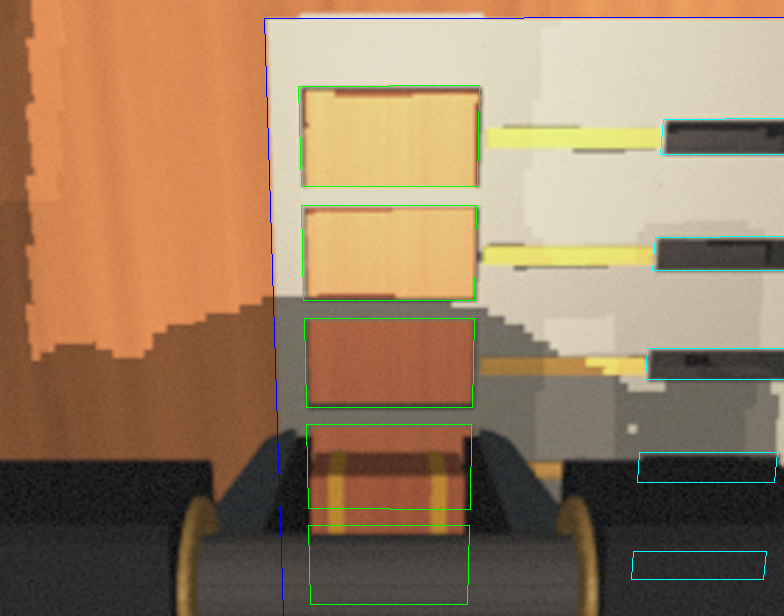

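Call:
play_rows(commands=[[1, [0, 0.5, 8], 0], [1, [0, 0.5, 14], 0], [1, [0, 0.5, 18], 0], [1, [0, 0.5, 18], 0], [1, [0, 0.5, 18], 0], [0.1, [0, 0.5, 18], 0], [0.1, [0, 0.5, 18], 0], [0.1, [0, 0.5, 18], 0], [0.1, [0, 0.5, 0], 0], [0.1, [0, 0.5, -30], 0], [0.1, [0, 0.5, -40], 0]])

```text
time_s: 10.73
eef_pos: [0.4572, -0.0009, 0.0843]
tcp_rot: [1.0, -0.017, -0.0, 0.0]
wrist_force: [1.5, 0.2, -0.4]
finger_gap: 0.0408
```

Run:
```python
from fit import *
s,im,D=snap('wrist','w8');print(s['eef_pos'],yaw(s))
overlay(im,'wrist',JC,JT,s,'o8',(180,60,460,280),2.8)
n=np.array
th=-.1985;off=5
for b in [(.4937,.2871),(.4274,.2618),(.4349,.2991)]:
    t=n(b)+.005*n([-np.sin(th),np.cos(th)]);print(b,t.round(4),go((*t,.013),th,s))
s,im,D=snap('top','t8');C=cloud('top',D)
for o in comps(C,(.457,.2565),.09,.016,.03,15): print(o)
for o in comps(C,(.4565,.012),.09,.025,.04,15): print(o)
print(np.round(rect(C,(.48,-.255),.12,.018,.1),3).tolist())
```

```text
[ 0.45722024 -0.00085251  0.08427966] -0.034162967887448215
(0.4937, 0.2871) [0.4947 0.292 ] (array([  27.5, -294. ,   71.2]), np.float64(0.164))
(0.4274, 0.2618) [0.4284 0.2667] (array([ -37.9, -266.4,   71.2]), np.float64(0.164))
(0.4349, 0.2991) [0.4359 0.304 ] (array([ -31.7, -304. ,   71.2]), np.float64(0.164))
[494.2, 288.3, 16.6, 29.6, 81.1, 66.0, 20.3]
[435.4, 299.9, 17.2, 29.6, 79.8, 71.0, 20.8]
[428.3, 262.8, 17.7, 29.5, 79.6, 71.0, 20.5]
[480.951, -256.193, 136.059, 35.074, 56.005, 674.0, 0.028]
```

View pics/o8.png

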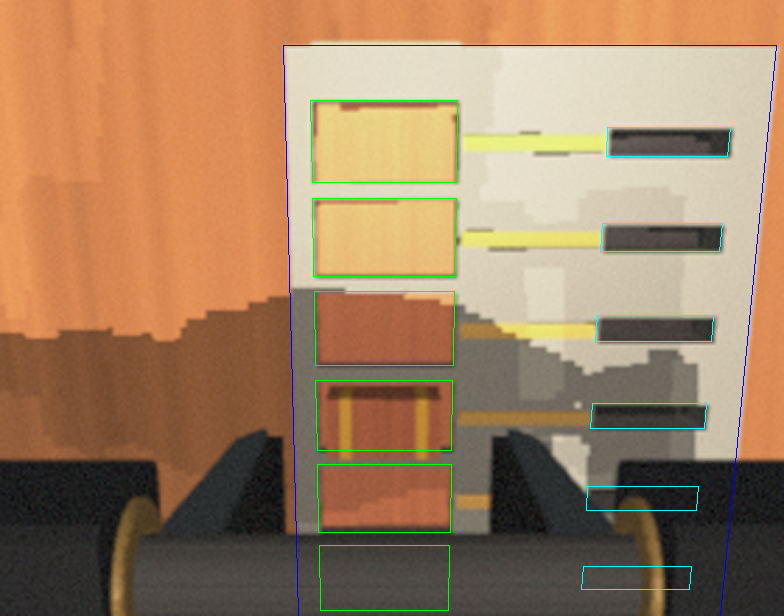

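Call:
play_rows(commands=[[0, [27, -294, 0], 0.164], [0, [27, -294, 0], 0.164], [0, [27, -294, 0], 0.164], [0, [27, -294, 0], 0.164], [0, [27, -294, 0], 0.164], [0, [27, -294, 0], 0.164], [0, [27, -294, 0], 0.164], [0, [27, -294, 10], 0.164], [0, [27, -294, 25], 0.164], [0, [27, -294, 35], 0.164], [0, [27, -294, 35], 0.164], [0, [27, -294, 35], 0.164]])

```text
time_s: 11.83
eef_pos: [0.494, 0.291, 0.0476]
tcp_rot: [0.995, -0.099, -0.001, 0.001]
wrist_force: [0.8, -0.0, -0.9]
finger_gap: 0.0456
```

Run:
```python
from fit import *
s,im,D=snap('wrist','w9');print(s['eef_pos'],yaw(s),abs(s['qd']).max())
C=cloud('wrist',D,s)
for o in comps(C,(.4565,.2555),.09,.017,.025): print(o)
print(go((.4947,.2925,.0130),-.1985))
```

```text
[0.49403732 0.29102701 0.04755931] -0.1989081464538353 0.024654901101809085
[434.9, 299.4, 16.3, 30.2, 78.6, 629.0, 21.5]
[493.7, 287.3, 17.0, 29.7, 78.3, 1180.0, 21.7]
(array([-0.2, -1.4, 35.3]), np.float64(-0.001))
```

Call:
play_rows(commands=[[0, [0, -1.5, 15], 0], [0, [0, -1.5, 28], 0], [0, [0, -1.5, 35], 0], [0, [0, -1.5, 35], 0], [0, [0, -1.5, 35], 0], [1, [0, -1.5, 35], 0], [1, [0, -1.5, 35], 0], [1, [0, -1.5, 35], 0], [1, [0, -1.5, 35], 0], [1, [0, -1.5, 35], 0], [1, [0, -1.5, 10], 0], [1, [0, -1.5, -30], 0]])

```text
time_s: 12.88
eef_pos: [0.4928, 0.2917, 0.0763]
tcp_rot: [0.995, -0.099, -0.003, 0.002]
wrist_force: [1.2, 0.9, -0.9]
finger_gap: 0.0294
```

Run:
```python
from fit import *
s=get_state();print(s['eef_pos'])
p=cell(3,-5);print(p,go(p,JT,s))
```

```text
[0.49283168 0.29170196 0.07626566]
[0.45709869 0.02901394 0.0235    ] (array([ 17.2, 264.3,  53.9]), np.float64(-0.165))
```

Call:
play_rows(commands=[[1, [17, 264, 0], -0.165], [1, [17, 264, 0], -0.165], [1, [17, 264, 0], -0.165], [1, [17, 264, 0], -0.165], [1, [17, 264, 0], -0.165], [1, [17, 264, 0], -0.165], [1, [17, 264, 15], -0.165], [1, [17, 264, 28], -0.165], [1, [17, 264, 36], -0.165], [1, [17, 264, 36], -0.165], [1, [17, 264, 36], -0.165]])

```text
time_s: 13.8
eef_pos: [0.457, 0.03, 0.0413]
tcp_rot: [1.0, -0.017, -0.003, 0.002]
wrist_force: [0.3, -0.2, -0.1]
finger_gap: 0.0295
```

Run:
```python
from fit import *
s,im,D=snap('wrist','w10');print(s['eef_pos'],yaw(s),abs(s['qd']).max())
print(go(cell(3,-5),JT,s))
overlay(im,'wrist',JC,JT,s,'o10',(180,60,460,280),2.8)
```

```text
[0.45699872 0.02998006 0.04134884] -0.03339467304339969 0.016988359891139747
(array([ 0.2,  0.9, 17.9]), np.float64(0.001))
```

View pics/o10.png

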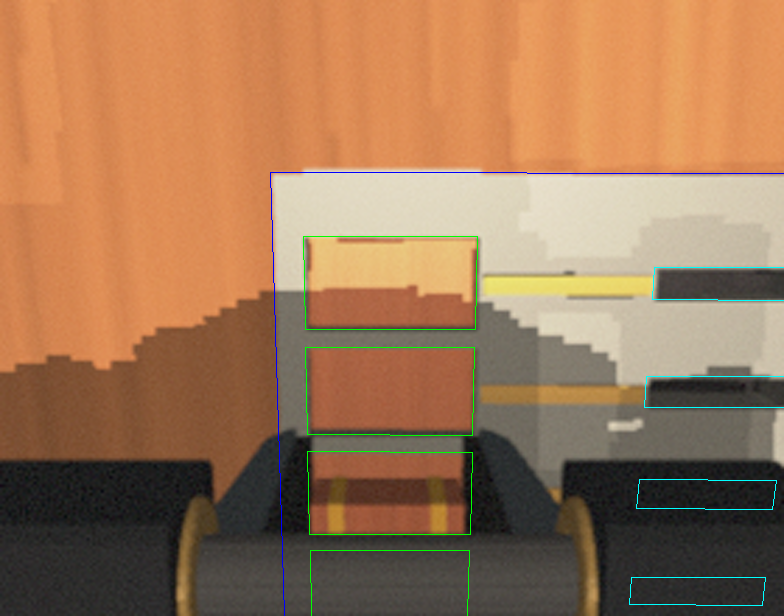

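Call:
play_rows(commands=[[1, [0, 0.9, 8], 0], [1, [0, 0.9, 14], 0], [1, [0, 0.9, 18], 0], [1, [0, 0.9, 18], 0], [1, [0, 0.9, 18], 0], [0.1, [0, 0.9, 18], 0], [0.1, [0, 0.9, 18], 0], [0.1, [0, 0.9, 18], 0], [0.1, [0, 0.9, 0], 0], [0.1, [0, 0.9, -30], 0], [0.1, [0, 0.9, -40], 0]])

```text
time_s: 14.77
eef_pos: [0.4582, 0.0293, 0.0841]
tcp_rot: [1.0, -0.016, -0.002, 0.002]
wrist_force: [1.7, -0.7, 0.9]
finger_gap: 0.0412
```

Run:
```python
from fit import *
s,im,D=snap('wrist','w11');print(s['eef_pos'],yaw(s))
overlay(im,'wrist',JC,JT,s,'o11',(180,60,460,280),2.8)
print(go((.4284,.2668,.013),-.1985,s))
s,im,D=snap('top','t11');C=cloud('top',D)
for o in comps(C,(.457,.2565),.09,.016,.03,15): print(o)
```

```text
[0.45816193 0.02931103 0.08411382] -0.032984752032234235
(array([ -37.3, -236.6,   70.4]), np.float64(0.166))
[435.4, 300.1, 17.0, 29.7, 80.9, 70.0, 20.8]
[428.2, 262.8, 16.5, 29.4, 77.6, 70.0, 20.6]
```

View pics/o11.png

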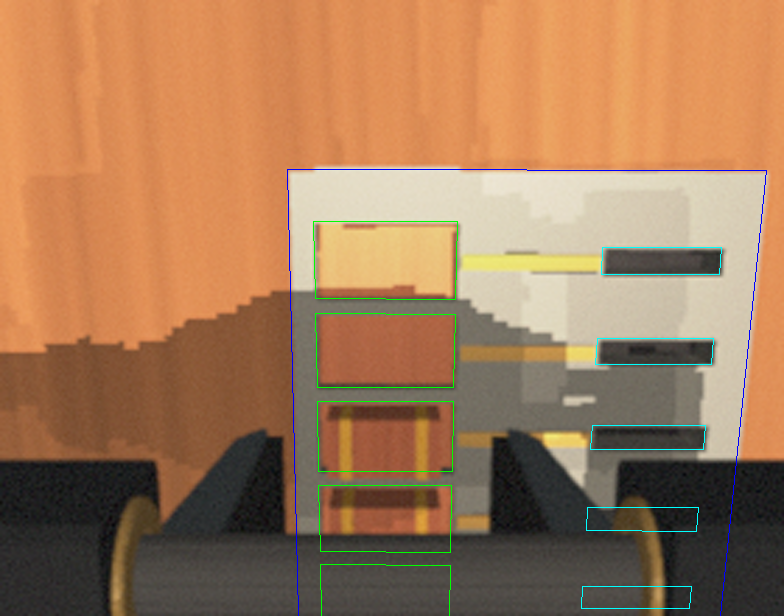

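The picture shows two blocks seated flat, in cells 3 (crop 385,437) and 2 (crop 385,518). Next block.

Call:
play_rows(commands=[[0, [-37, -237, 0], 0.166], [0, [-37, -237, 0], 0.166], [0, [-37, -237, 0], 0.166], [0, [-37, -237, 0], 0.166], [0, [-37, -237, 0], 0.166], [0, [-37, -237, 0], 0.166], [0, [-37, -237, 0], 0.166], [0, [-37, -237, 10], 0.166], [0, [-37, -237, 25], 0.166], [0, [-37, -237, 35], 0.166], [0, [-37, -237, 35], 0.166], [0, [-37, -237, 35], 0.166]])

```text
time_s: 15.87
eef_pos: [0.4289, 0.2661, 0.0466]
tcp_rot: [0.995, -0.1, -0.002, 0.003]
wrist_force: [0.2, 0.1, 0.6]
finger_gap: 0.0455
```

Run:
```python
from fit import *
s,im,D=snap('wrist','w12');print(s['eef_pos'],yaw(s),abs(s['qd']).max())
C=cloud('wrist',D,s)
for o in comps(C,(.4565,.2555),.09,.017,.025): print(o)
print(go((.4284,.2668,.0130),-.1985))
```

```text
[0.42893855 0.26606549 0.04663944] -0.2003462915539843 0.023352247764175858
[434.9, 299.2, 16.4, 29.7, 78.4, 1293.0, 21.7]
[427.3, 262.0, 16.9, 29.9, 78.1, 1183.0, 21.7]
(array([-1. , -0.4, 34.3]), np.float64(-0.002))
```

Call:
play_rows(commands=[[0, [-1, -1, 15], 0], [0, [-1, -1, 28], 0], [0, [-1, -1, 34], 0], [0, [-1, -1, 34], 0], [0, [-1, -1, 34], 0], [1, [-1, -1, 34], 0], [1, [-1, -1, 34], 0], [1, [-1, -1, 34], 0], [1, [-1, -1, 34], 0], [1, [-1, -1, 34], 0], [1, [-1, -1, 10], 0], [1, [-1, -1, -30], 0]])

```text
time_s: 16.92
eef_pos: [0.4268, 0.2668, 0.0756]
tcp_rot: [0.995, -0.1, -0.004, 0.004]
wrist_force: [-0.9, -0.5, 0.2]
finger_gap: 0.0295
```

Run:
```python
from fit import *
s=get_state();print(s['eef_pos'])
p=cell(4,-5);print(p,go(p,JT,s))
```

```text
[0.42681911 0.26679923 0.07557994]
[0.45791454 0.05300007 0.0235    ] (array([ 73.3, 202.9,  53.2]), np.float64(-0.166))
```

Call:
play_rows(commands=[[1, [73, 203, 0], -0.166], [1, [73, 203, 0], -0.166], [1, [73, 203, 0], -0.166], [1, [73, 203, 0], -0.166], [1, [73, 203, 0], -0.166], [1, [73, 203, 0], -0.166], [1, [73, 203, 15], -0.166], [1, [73, 203, 28], -0.166], [1, [73, 203, 36], -0.166], [1, [73, 203, 36], -0.166], [1, [73, 203, 36], -0.166]])

```text
time_s: 17.83
eef_pos: [0.4574, 0.0533, 0.0407]
tcp_rot: [1.0, -0.017, -0.004, 0.003]
wrist_force: [-0.1, -0.0, 0.2]
finger_gap: 0.0295
```

Run:
```python
from fit import *
s,im,D=snap('wrist','w13');print(s['eef_pos'],s['tcp_rot'],yaw(s),abs(s['qd']).max())
print(go(cell(4,-5),JT,s))
overlay(im,'wrist',JC,JT,s,'o13',(180,60,460,280),2.8)
```

```text
[0.45741558 0.05328678 0.04071679] [ 0.99984116 -0.01691543 -0.00446334  0.00340563] -0.03386366567217148 0.016895764005185707
(array([ 0.7,  0.1, 17.2]), np.float64(0.0))
```

View pics/o13.png

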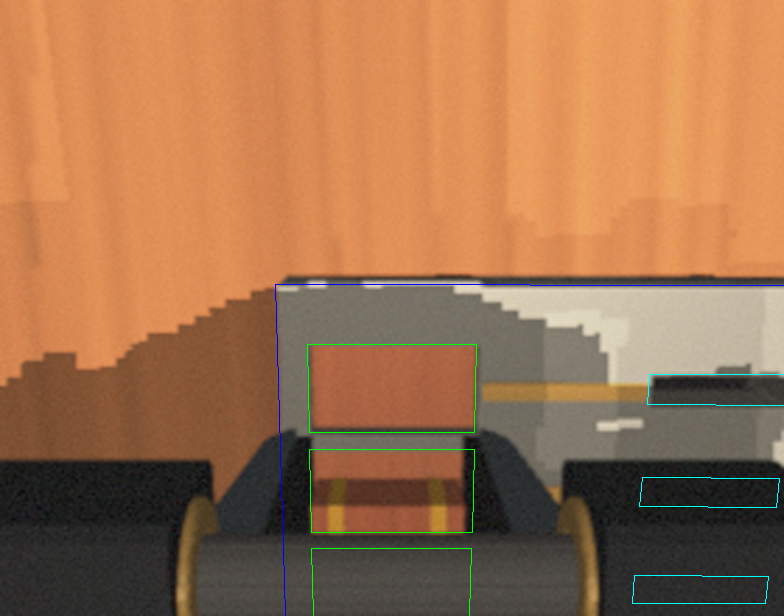

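Call:
play_rows(commands=[[1, [0.7, 0, 8], 0], [1, [0.7, 0, 14], 0], [1, [0.7, 0, 17.5], 0], [1, [0.7, 0, 17.5], 0], [1, [0.7, 0, 17.5], 0], [0.1, [0.7, 0, 17.5], 0], [0.1, [0.7, 0, 17.5], 0], [0.1, [0.7, 0, 17.5], 0], [0.1, [0.7, 0, 0], 0], [0.1, [0.7, 0, -30], 0], [0.1, [0.7, 0, -40], 0]])

```text
time_s: 18.8
eef_pos: [0.4595, 0.0536, 0.0835]
tcp_rot: [1.0, -0.017, -0.003, 0.003]
wrist_force: [1.4, -0.4, 0.1]
finger_gap: 0.0412
```

Run:
```python
from fit import *
s,im,D=snap('wrist','w14');print(s['eef_pos'],s['tcp_rot'],yaw(s))
overlay(im,'wrist',JC,JT,s,'o14',(180,60,460,280),2.8)
print(go((.4359,.3041,.013),-.1985,s))
s,im,D=snap('top','t14');C=cloud('top',D)
for o in comps(C,(.457,.2565),.09,.016,.03,15): print(o)
```

```text
[0.45949341 0.05361827 0.08346539] [ 0.99984792 -0.01682389 -0.00309454  0.00339375] -0.03367064433343064
(array([ -31.6, -250. ,   68.9]), np.float64(0.165))
[435.4, 299.9, 17.1, 29.8, 79.1, 73.0, 20.1]
```

View pics/o14.png

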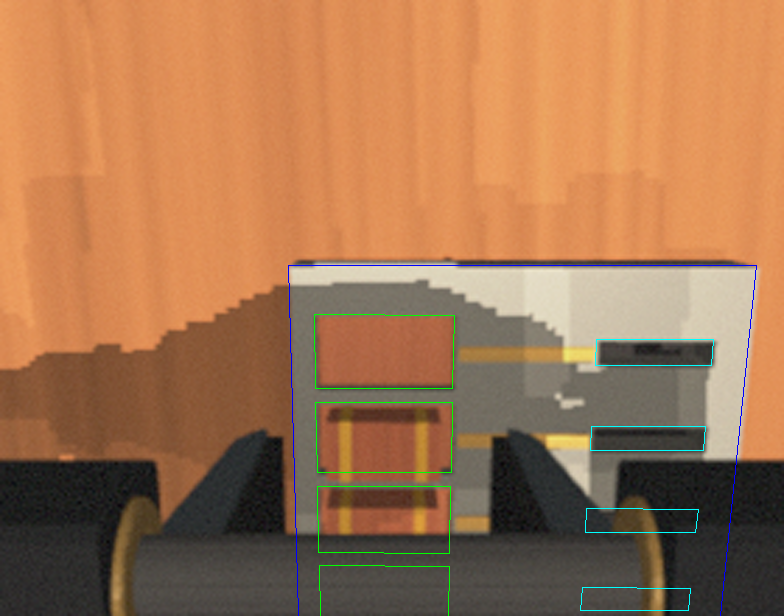

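Cell 4 (crop 385,437) is now filled as well, its block flat and inside the outline. Last block.

Call:
play_rows(commands=[[0, [-32, -250, 0], 0.165], [0, [-32, -250, 0], 0.165], [0, [-32, -250, 0], 0.165], [0, [-32, -250, 0], 0.165], [0, [-32, -250, 0], 0.165], [0, [-32, -250, 0], 0.165], [0, [-32, -250, 0], 0.165], [0, [-32, -250, 10], 0.165], [0, [-32, -250, 25], 0.165], [0, [-32, -250, 35], 0.165], [0, [-32, -250, 35], 0.165], [0, [-32, -250, 35], 0.165]])

```text
time_s: 19.9
eef_pos: [0.4358, 0.3031, 0.0453]
tcp_rot: [0.995, -0.1, -0.003, 0.004]
wrist_force: [-0.1, -0.1, -0.2]
finger_gap: 0.0455
```

Run:
```python
from fit import *
s,im,D=snap('wrist','w15');print(s['eef_pos'],yaw(s),abs(s['qd']).max())
C=cloud('wrist',D,s)
for o in comps(C,(.4565,.2555),.09,.017,.025): print(o)
print(go((.4359,.3041,.0130),-.1985))
```

```text
[0.43576661 0.30305357 0.04528651] -0.19980695396186895 0.024240851039648754
[434.8, 299.2, 16.8, 30.0, 79.1, 1206.0, 21.6]
(array([-0.4, -0.8, 33. ]), np.float64(-0.001))
```

Call:
play_rows(commands=[[0, [-0.5, -1, 15], 0], [0, [-0.5, -1, 27], 0], [0, [-0.5, -1, 33], 0], [0, [-0.5, -1, 33], 0], [0, [-0.5, -1, 33], 0], [1, [-0.5, -1, 33], 0], [1, [-0.5, -1, 33], 0], [1, [-0.5, -1, 33], 0], [1, [-0.5, -1, 33], 0], [1, [-0.5, -1, 33], 0], [1, [-0.5, -1, 10], 0], [1, [-0.5, -1, -30], 0]])

```text
time_s: 20.95
eef_pos: [0.4341, 0.3036, 0.074]
tcp_rot: [0.995, -0.1, -0.005, 0.006]
wrist_force: [0.5, -1.3, -1.6]
finger_gap: 0.0297
```

Run:
```python
from fit import *
s=get_state();print(s['eef_pos'])
p=cell(5,-5);print(p,go(p,JT,s))
```

```text
[0.43411396 0.30359958 0.07396832]
[0.45873038 0.0769862  0.0235    ] (array([ 69.5, 216.6,  52.5]), np.float64(-0.166))
```

Call:
play_rows(commands=[[1, [69, 217, 0], -0.166], [1, [69, 217, 0], -0.166], [1, [69, 217, 0], -0.166], [1, [69, 217, 0], -0.166], [1, [69, 217, 0], -0.166], [1, [69, 217, 0], -0.166], [1, [69, 217, 15], -0.166], [1, [69, 217, 28], -0.166], [1, [69, 217, 35], -0.166], [1, [69, 217, 35], -0.166], [1, [69, 217, 35], -0.166]])

```text
time_s: 21.87
eef_pos: [0.4581, 0.0771, 0.041]
tcp_rot: [1.0, -0.017, -0.006, 0.005]
wrist_force: [-0.8, 0.0, -0.0]
finger_gap: 0.0298
```

Run:
```python
from fit import *
s,im,D=snap('wrist','w16');print(s['eef_pos'],s['tcp_rot'],yaw(s),abs(s['qd']).max())
print(go(cell(5,-5),JT,s))
overlay(im,'wrist',JC,JT,s,'o16',(180,60,460,280),2.8)
```

```text
[0.4580933  0.07714284 0.04103566] [ 0.99983191 -0.01661286 -0.00575829  0.00519699] -0.03328827155900077 0.014213314465080817
(array([ 0.8, -0.1, 17.5]), np.float64(0.001))
```

View pics/o16.png

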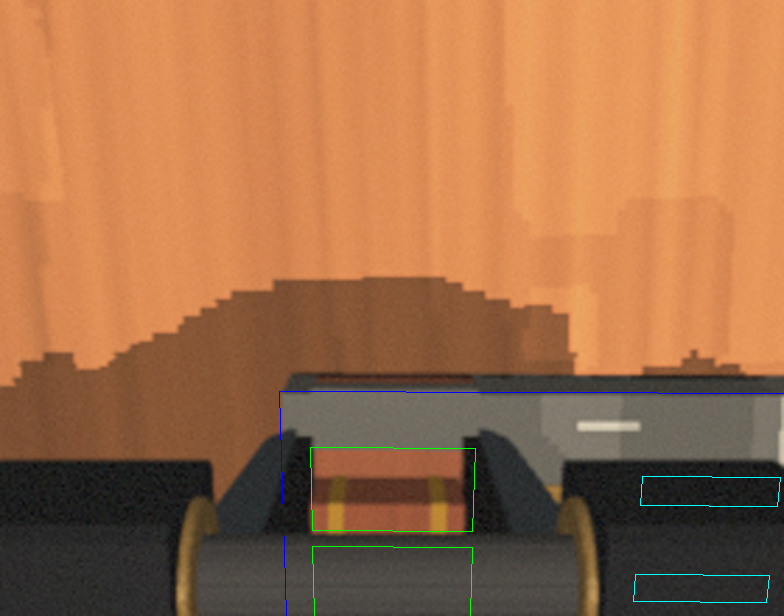

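Call:
play_rows(commands=[[1, [0.8, 0, 8], 0], [1, [0.8, 0, 14], 0], [1, [0.8, 0, 17.5], 0], [1, [0.8, 0, 17.5], 0], [1, [0.8, 0, 17.5], 0], [0.1, [0.8, 0, 17.5], 0], [0.1, [0.8, 0, 17.5], 0], [0.1, [0.8, 0, 17.5], 0], [0.1, [0.8, 0, 0], 0], [0.1, [0.8, 0, -40], 0], [0.1, [0.8, 0, -80], 0], [0.1, [0.8, 0, -80], 0]])

```text
time_s: 22.92
eef_pos: [0.463, 0.0782, 0.1272]
tcp_rot: [1.0, -0.017, -0.001, 0.005]
wrist_force: [2.0, 0.8, 0.5]
finger_gap: 0.0414
```

Run:
```python
from fit import *
s,im,D=snap('wrist','w17');print(s['eef_pos'],s['tcp_rot'],s['qpos'])
s,im,D=snap('top','t17');C=cloud('top',D)
for o in comps(C,(.457,.2565),.09,.016,.03,15): print(o)
print(np.round(rect(C,(.48,-.255),.12,.018,.1),3).tolist())
print(go((.481,-.230,.17),np.pi/2-.588), go((.481,-.230,.17),-np.pi/2-.588))
```

```text
[0.46303768 0.07824374 0.12719291] [ 0.99985101 -0.01651063 -0.00118966  0.00489325] [ 0.04741441  0.40018367  1.82026137 -0.01204646  0.92418226  0.08771006]
[481.172, -256.455, 136.278, 35.12, 56.729, 678.0, 0.028]
(array([ 29.8, 307.7, -44.1]), np.float64(-1.016)) (array([ 29.8, 307.7, -44.1]), np.float64(2.126))
```

View pics/w17.png

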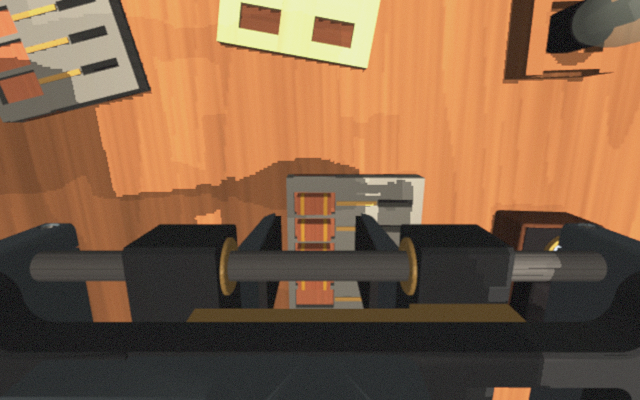

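Run:
```python
from fit import *
print(go((.498,-.267,.17),np.pi/2-.588))
```

```text
(array([ 48. , 344.1, -43.9]), np.float64(-1.016))
```

Call:
play_rows(commands=[[-0.2, [5, 40, -44], -0.1], [-0.2, [48, 344, -44], -1.016], [-0.2, [48, 344, -44], -1.016], [-0.2, [48, 344, -44], -1.016], [-0.2, [48, 344, -44], -1.016], [-0.2, [48, 344, -44], -1.016], [-0.2, [48, 344, -44], -1.016], [-0.2, [48, 344, -44], -1.016], [-0.2, [48, 344, -44], -1.016], [-0.2, [48, 344, -44], -1.016], [-0.2, [48, 344, -44], -1.016], [-0.2, [48, 344, -44], -1.016]])

```text
time_s: 24.02
eef_pos: [0.4974, -0.268, 0.1686]
tcp_rot: [0.882, 0.471, -0.006, 0.002]
wrist_force: [-0.3, 0.3, -0.4]
finger_gap: 0.0549
```

Run:
```python
from fit import *
s,im,D=snap('wrist','w18');print(s['eef_pos'],s['tcp_rot'],yaw(s),abs(s['qd']).max())
C=cloud('wrist',D,s)
print(np.round(rect(C,(.48,-.255),.1,.018,.08),3).tolist())
print(comps(C,(.48,-.255),.04,.045,.062))
s,im,D=snap('top','t18');C=cloud('top',D)
print(comps(C,(.457,.012),.1,.023,.04,10))
```

```text
[ 0.49739958 -0.26800197  0.16861978] [ 0.88224386  0.47075206 -0.00588962  0.00189163] 0.9803198586927235 0.04214137777439964
[480.634, -257.847, 136.174, 33.331, 56.334, 4816.0, 0.029]
[[480.4, -258.1, 30.9, 13.6, 56.1, 558.0, 54.5]]
[[464.3, -49.4, 13.5, 21.6, 0.1, 30.0, 31.1]]
```

View pics/w18.png

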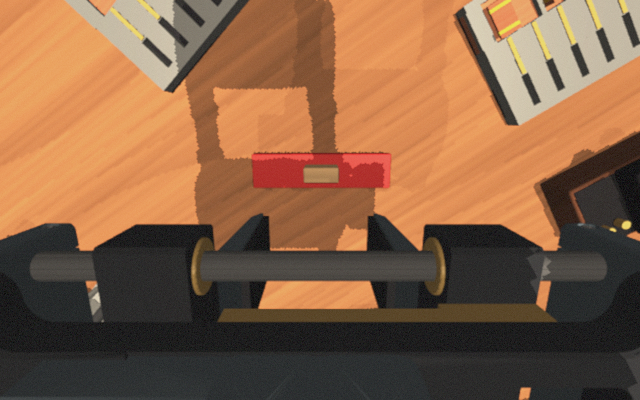

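Run:
```python
from fit import *
print(go((.4875,-.2617,.085),np.deg2rad(56.2)))
```

```text
(array([ -0.9, -10.3,  84. ]), np.float64(0.001))
```

Call:
play_rows(commands=[[-0.2, [-1, -10, 35], 0], [-0.2, [-1, -10, 65], 0], [-0.2, [-1, -10, 84], 0], [-0.2, [-1, -10, 84], 0], [-0.2, [-1, -10, 84], 0], [-0.2, [-1, -10, 84], 0]])

```text
time_s: 24.62
eef_pos: [0.4883, -0.2616, 0.086]
tcp_rot: [0.882, 0.472, -0.006, 0.002]
wrist_force: [0.1, -0.4, 0.1]
finger_gap: 0.0547
```

Run:
```python
from fit import *
s,im,D=snap('wrist','w19');print(s['eef_pos'],s['tcp_rot'],yaw(s),abs(s['qd']).max())
C=cloud('wrist',D,s)
print(np.round(rect(C,(.48,-.255),.1,.018,.08),3).tolist())
print(comps(C,(.48,-.255),.04,.045,.062))
```

```text
[ 0.48827344 -0.26159536  0.08604704] [ 0.88166861  0.47183045 -0.00568037  0.00205323] 0.9827613171070176 0.012854116525813482
[480.527, -257.79, 135.988, 34.195, 56.078, 8033.0, 0.029]
[[480.6, -257.7, 31.4, 14.1, 56.4, 1099.0, 54.5]]
```

View pics/w19.png

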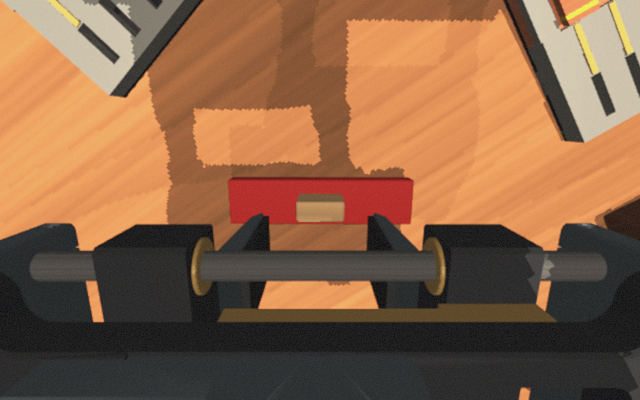

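Run:
```python
from fit import *
print(go((.4806,-.2577,.0325),np.deg2rad(56.2)))
```

```text
(array([-0.3, -8.9, 53.9]), np.float64(0.002))
```

Call:
play_rows(commands=[[-0.2, [0, -9, 15], 0], [-0.2, [0, -9, 35], 0], [-0.2, [0, -9, 46], 0], [-0.2, [0, -9, 54], 0], [-0.2, [0, -9, 54], 0], [-0.2, [0, -9, 54], 0]])

```text
time_s: 25.17
eef_pos: [0.481, -0.2576, 0.0328]
tcp_rot: [0.882, 0.472, -0.005, 0.003]
wrist_force: [-0.1, 0.3, -0.8]
finger_gap: 0.0545
```

Run:
```python
from fit import *
s=get_state();print(s['eef_pos'],s['tcp_rot'],yaw(s))
print(go((.4806,-.2577,.0325),np.deg2rad(56.2)))
```

```text
[ 0.48096051 -0.25762063  0.03276831] [ 0.88170498  0.47176308 -0.00540579  0.00258853] 0.9826010149847965
(array([-0.3, -0.3,  0.3]), np.float64(0.002))
```

Call:
play_rows(commands=[[1, [0, 0, 0], 0], [1, [0, 0, 0], 0], [1, [0, 0, 0], 0], [1, [0, 0, 0], 0], [1, [0, 0, 0], 0], [1, [0, 0, 0], 0], [1, [0, 0, -20], 0], [1, [0, 0, -50], 0], [1, [0, 0, -70], 0], [1, [0, 0, -70], 0], [1, [0, 0, -70], 0]], newtons=40)

```text
time_s: 26.08
eef_pos: [0.4819, -0.2572, 0.1036]
tcp_rot: [0.882, 0.472, -0.005, 0.004]
wrist_force: [0.2, -0.4, -2.1]
finger_gap: 0.0316
```

Run:
```python
from fit import *
s,im,D=snap('wrist','w20');print(s['eef_pos'],s['tcp_rot'],yaw(s))
seat=J(JC,JT,[36,0,20])[0];print(seat)
print(go((*seat[:2],.10),JT+np.pi/2))
print(go((*(seat[:2]+[.02,0]),.12),JT+np.pi/2))
```

```text
[ 0.48192686 -0.25724982  0.10359043] [ 0.88169209  0.47178635 -0.00491926  0.00353395] 0.9826414548723442
[0.52847919 0.00957624 0.02      ]
(array([ 247.8, -108.6,   -0.3]), np.float64(-0.554))
(array([258.7, -92. , -20.5]), np.float64(-0.554))
```

View pics/w20.png

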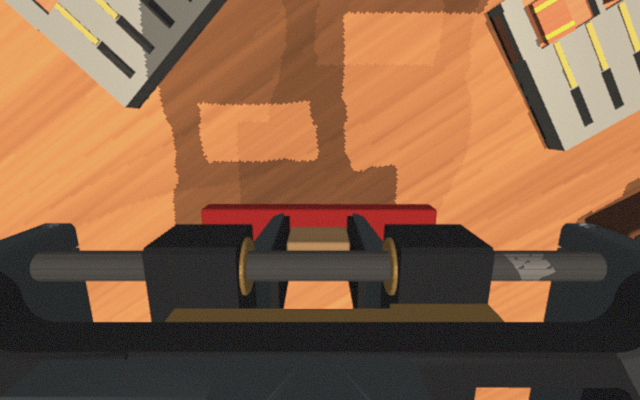

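Run:
```python
from fit import *
seat=J(JC,JT,[36,0,20])[0]
print(go((*(seat[:2]+[.032,0]),.10),JT+np.pi/2))
```

```text
(array([265.6, -82. ,  -0.5]), np.float64(-0.554))
```

Call:
play_rows(commands=[[1, [66, -20, 0], -0.125], [1, [133, -41, 0], -0.25], [1, [133, -41, 0], -0.277], [1, [133, -41, 0], -0.277], [1, [200, -61, 0], -0.45], [1, [200, -61, 0], -0.45], [1, [266, -82, 0], -0.554], [1, [266, -82, 0], -0.554], [1, [266, -82, 0], -0.554], [1, [266, -82, 0], -0.554], [1, [266, -82, 0], -0.554], [1, [266, -82, 0], -0.554]])

```text
time_s: 27.13
eef_pos: [0.56, 0.009, 0.0988]
tcp_rot: [0.719, 0.695, -0.006, 0.001]
wrist_force: [-0.3, -0.3, -1.4]
finger_gap: 0.0318
```

Run:
```python
from fit import *
s,im,D=snap('wrist','w21');print(s['eef_pos'],s['tcp_rot'],yaw(s),abs(s['qd']).max())
overlay(im,'wrist',JC,JT,s,'o21',(200,0,460,260),3)
```

```text
[0.56004041 0.00904274 0.09879138] [ 7.19463424e-01  6.94500374e-01 -6.41841865e-03  6.44674170e-04] 1.5355311403960838 0.009405185619778213
```

View pics/o21.png

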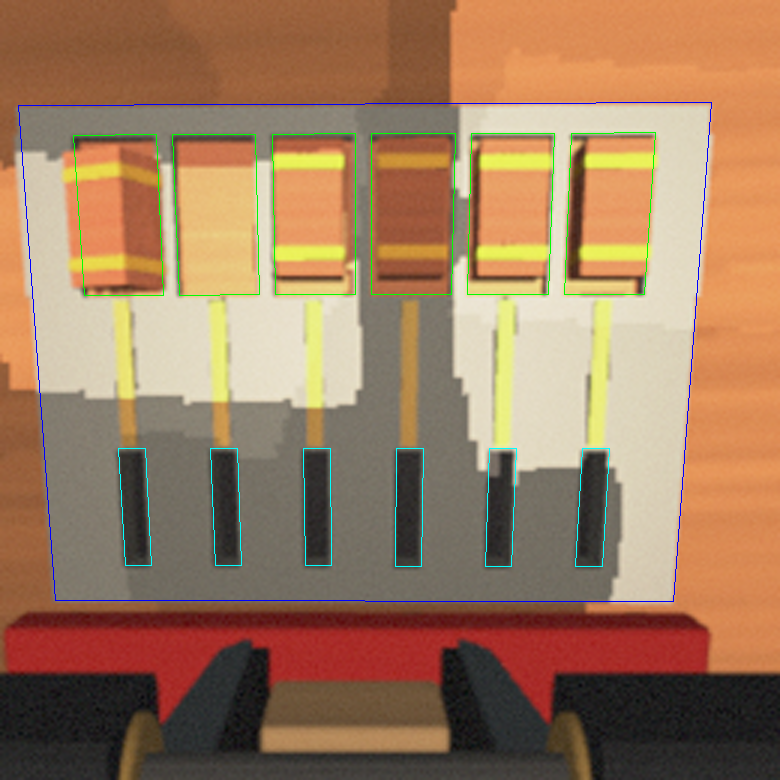

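View pics/w21.png

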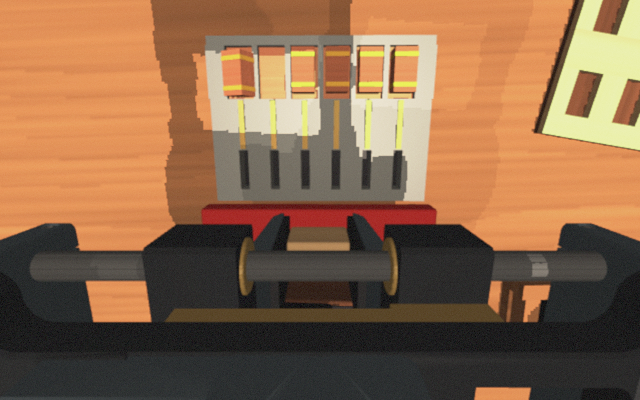

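The picture shows the block in cell 0 (wrist 238,72) rolled over and leaning on the cell's −y edge; the other four lie flat. I set the comb down on the bench, mend that block, then come back.

Run:
```python
from fit import *
f=np.load('pics/w21.npz');s=get_state();C=cloud('wrist',f['D'],s)
np.save('pics/C21.npy',C)
m=(C[...,0]<.485)&(C[...,0]>.43)&(abs(C[...,1]+.048)<.03)&(C[...,2]>.024)&(C[...,2]<.05)
P=C[m];print(P.min(0),P.max(0),len(P))
for y in np.arange(-.070,-.03,.003):
    q=P[abs(P[:,1]-y)<.0015]
    if len(q):print(round(y,4),np.median(q[:,2]).round(4),q[:,0].min().round(4),q[:,0].max().round(4))
print(go((.50,-.195,.10),yaw()))
```

```text
[ 0.44202346 -0.05906792  0.02400856] [ 0.47246499 -0.03703518  0.03764383] 1367
-0.058 0.0298 0.4421 0.472
-0.055 0.031 0.4422 0.472
-0.052 0.0323 0.442 0.4721
-0.049 0.0337 0.4425 0.4723
-0.046 0.0351 0.4422 0.4724
-0.043 0.0335 0.4425 0.4724
-0.04 0.0275 0.4424 0.4725
-0.037 0.0244 0.4438 0.4574
(array([-206. ,  -52.9,    1.5]), np.float64(0.0))
```

Call:
play_rows(commands=[[1, [-206, -53, 0], 0], [1, [-206, -53, 0], 0], [1, [-206, -53, 0], 0], [1, [-206, -53, 0], 0], [1, [-206, -53, 0], 0], [1, [-206, -53, 0], 0], [1, [-206, -53, 20], 0], [1, [-206, -53, 45], 0], [1, [-206, -53, 58], 0], [1, [-206, -53, 58], 0], [1, [-206, -53, 58], 0], [1, [-206, -53, 58], 0]])

```text
time_s: 28.18
eef_pos: [0.4997, -0.1962, 0.0443]
tcp_rot: [0.72, 0.694, -0.006, 0.001]
wrist_force: [-0.0, -0.0, -1.2]
finger_gap: 0.0319
```

Run:
```python
from fit import *
s,im,D=snap('wrist','w22');print(s['eef_pos'],s['tcp_rot'],yaw(s),s['wrist_force'])
```

```text
[ 0.49971293 -0.19615357  0.04427676] [ 0.71976875  0.69418572 -0.00613586  0.00122078] 1.5346493653193272 [-0.0097171 -0.0248546 -1.1686735]
```

View pics/w22.png

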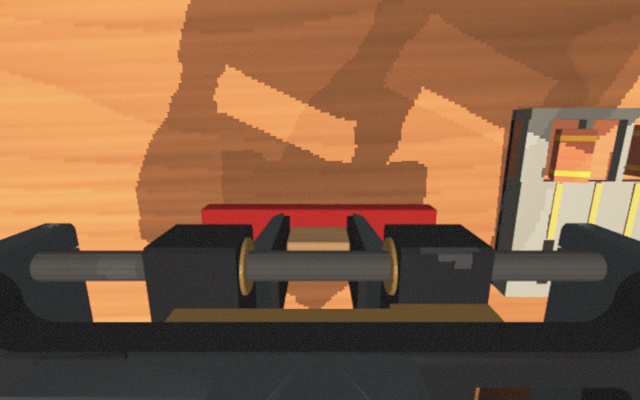

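Lower the last 11 mm, release, and rise.

Call:
play_rows(commands=[[1, [0, 0, 5], 0], [1, [0, 0, 9], 0], [1, [0, 0, 11.5], 0], [1, [0, 0, 11.5], 0], [1, [0, 0, 11.5], 0], [0, [0, 0, 11.5], 0], [0, [0, 0, 11.5], 0], [0, [0, 0, 11.5], 0], [0, [0, 0, -10], 0], [0, [0, 0, -40], 0], [0, [0, 0, -70], 0], [0, [0, 0, -70], 0]])

```text
time_s: 29.23
eef_pos: [0.5026, -0.1964, 0.1191]
tcp_rot: [0.72, 0.694, -0.005, 0.005]
wrist_force: [0.5, -0.8, 0.9]
finger_gap: 0.0455
```

Run:
```python
from fit import *
s,im,D=snap('wrist','w23');print(s['eef_pos'],s['tcp_rot'],yaw(s))
C=cloud('wrist',D,s)
print(np.round(rect(C,(.50,-.195),.1,.018,.08),3).tolist())
print(go((.457,-.035,.08),JT))
```

```text
[ 0.50262325 -0.19635586  0.11911098] [ 0.71963376  0.69432111 -0.00496821  0.00455579] 1.534998414399518
[498.228, -198.264, 136.198, 34.016, 87.982, 6435.0, 0.029]
(array([159.8, -50.6,  35. ]), np.float64(1.569))
```

View pics/w23.png

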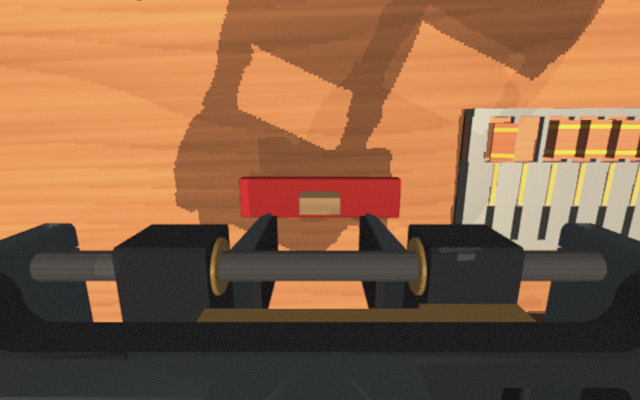

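Call:
play_rows(commands=[[0, [160, -51, 0], 1.569], [0, [160, -51, 0], 1.569], [0, [160, -51, 0], 1.569], [0, [160, -51, 0], 1.569], [0, [160, -51, 0], 1.569], [0, [160, -51, 0], 1.569], [0, [160, -51, 0], 1.569], [0, [160, -51, 0], 1.569], [0, [160, -51, 0], 1.569], [0, [160, -51, 0], 1.569], [0, [160, -51, 0], 1.569], [0, [160, -51, 0], 1.569]])

```text
time_s: 30.28
eef_pos: [0.4561, -0.0342, 0.1142]
tcp_rot: [0.999, 0.038, -0.002, 0.006]
wrist_force: [0.7, -0.3, -0.2]
finger_gap: 0.0458
```

Run:
```python
from fit import *
print(go((.457,-.044,.055),JT))
```

```text
(array([ 0.4,  9.2, 59.3]), np.float64(0.11))
```

Call:
play_rows(commands=[[0, [0.4, 9, 20], 0.11], [0, [0.4, 9, 40], 0.11], [0, [0.4, 9, 59], 0.11], [0, [0.4, 9, 59], 0.11], [0, [0.4, 9, 59], 0.11]])

```text
time_s: 30.7
eef_pos: [0.4559, -0.0436, 0.0545]
tcp_rot: [1.0, -0.017, -0.003, 0.006]
wrist_force: [-0.4, -0.2, 0.4]
finger_gap: 0.0457
```

Run:
```python
from fit import *
s,im,D=snap('wrist','w24');print(s['eef_pos'],s['tcp_rot'],yaw(s))
overlay(im,'wrist',JC,JT,s,'o24',(180,60,460,280),2.8)
print(go((.457,-.050,.024),JT))
C=cloud('wrist',D,s)
m=(C[...,0]<.465)&(C[...,0]>.448)&(abs(C[...,1]+.048)<.03)&(C[...,2]>.022)&(C[...,2]<.05)
P=C[m]
for y in np.arange(-.070,-.03,.003):
    q=P[abs(P[:,1]-y)<.0015]
    if len(q):print(round(y,4),np.median(q[:,2]).round(4),len(q))
```

```text
[ 0.45588452 -0.04361105  0.05448975] [ 0.9998303  -0.01718238 -0.00334334  0.00574077] -0.034404818500399725
(array([ 0.8,  5.9, 31.4]), np.float64(-0.0))
-0.061 0.0222 1
-0.058 0.0298 46
-0.055 0.0307 91
-0.052 0.0321 101
-0.049 0.0335 91
-0.046 0.0348 102
-0.043 0.0339 189
-0.04 0.0274 197
-0.037 0.0232 57
```

View pics/o24.png

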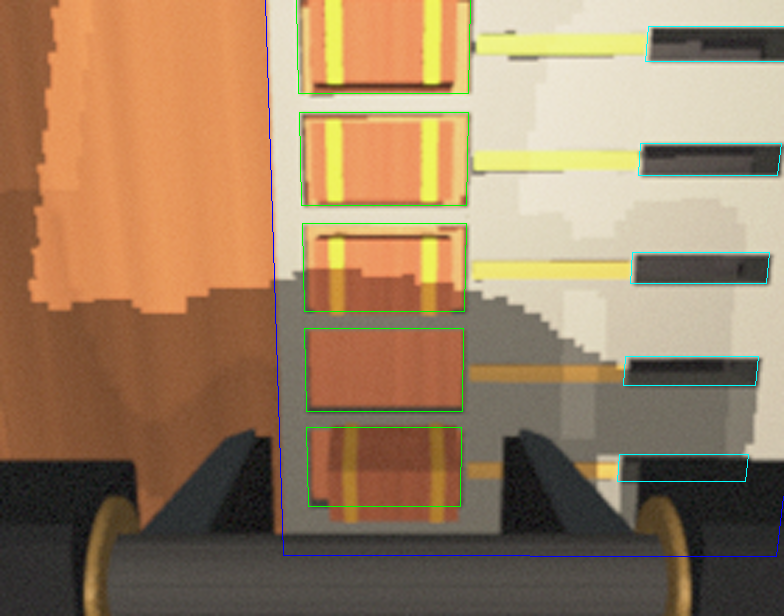

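Call:
play_rows(commands=[[0, [1, 6, 15], 0], [0, [1, 6, 25], 0], [0, [1, 6, 30.5], 0], [0, [1, 6, 30.5], 0], [1, [1, 6, 30.5], 0], [1, [1, 6, 30.5], 0], [1, [1, 6, 30.5], 0], [1, [1, 6, 30.5], 0], [1, [1, 6, 29], 0], [1, [1, 8, 28], 0], [1, [1, 9, 28], 0], [1, [1, 9, 28], 0]], newtons=15)

```text
time_s: 31.75
eef_pos: [0.4572, -0.0533, 0.0275]
tcp_rot: [1.0, -0.017, -0.002, 0.006]
wrist_force: [-0.1, 0.4, -0.4]
finger_gap: 0.0296
```

Run:
```python
from fit import *
s,im,D=snap('wrist','w25');print(s['eef_pos'],s['tcp_rot'],yaw(s))
overlay(im,'wrist',JC,JT,s,'o25',(180,60,460,280),2.8)
```

```text
[ 0.45718162 -0.05334707  0.02751221] [ 0.99983092 -0.0172336  -0.00235911  0.00596423] -0.03449670852871493
```

View pics/o25.png

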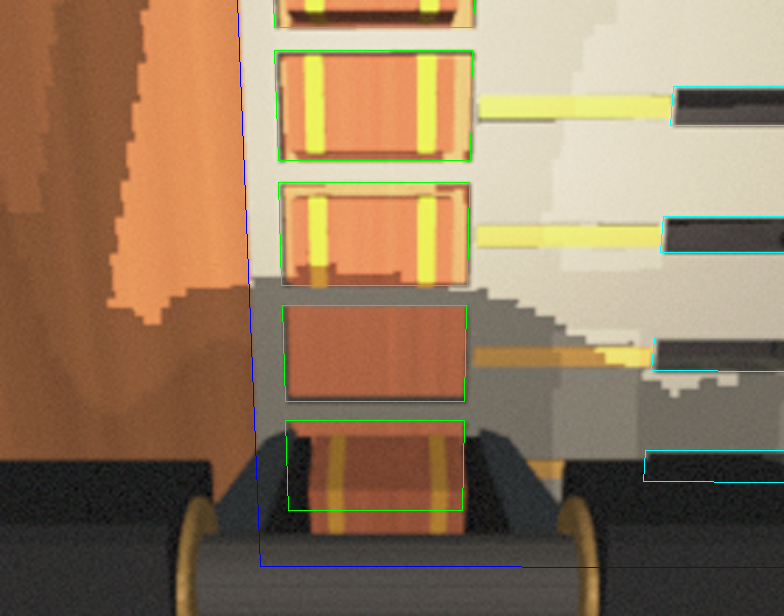

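Call:
play_rows(commands=[[1, [0, 0, 1.5], 0], [0.1, [0, 0, 1.5], 0], [0.1, [0, 0, 1.5], 0], [0.1, [0, 0, 1.5], 0], [0.1, [0, 0, 1.5], 0], [0.1, [0, -3, -10], 0], [0.1, [0, -6, -30], 0], [0.1, [0, -6, -30], 0]])

```text
time_s: 32.47
eef_pos: [0.4585, -0.0467, 0.0595]
tcp_rot: [1.0, -0.017, -0.001, 0.006]
wrist_force: [1.8, 0.3, 1.3]
finger_gap: 0.0412
```

Run:
```python
from fit import *
s,im,D=snap('wrist','w26');print(s['eef_pos'],s['tcp_rot'],yaw(s))
overlay(im,'wrist',JC,JT,s,'o26',(180,60,460,280),2.8)
C=cloud('wrist',D,s)
for k in (0,2):
  c0=cell(k)[:2]
  m=(abs(C[...,0]-c0[0])<.008)&(abs(C[...,1]-c0[1])<.014)&(C[...,2]>.012)&(C[...,2]<.05)
  P=C[m];print(k,c0)
  for y in np.arange(-.014,.014,.003):
    q=P[abs(P[:,1]-c0[1]-y)<.0015]
    if len(q):print(round(y,4),np.median(q[:,2]).round(4),len(q))
```

```text
[ 0.45848701 -0.04672774  0.0595056 ] [ 0.99983382 -0.01711375 -0.00116104  0.00617237] -0.034242910369330776
0 [ 0.4544812  -0.04794156]
-0.014 0.0205 48
-0.011 0.0209 60
-0.008 0.0303 10
-0.005 0.0308 98
-0.002 0.0309 108
0.001 0.0307 101
0.004 0.0308 111
0.007 0.0307 108
0.01 0.0237 203
0.013 0.0201 132
2 [4.56112885e-01 3.06995215e-05]
-0.014 0.0205 58
-0.011 0.0205 83
-0.008 0.0306 94
-0.005 0.0306 124
-0.002 0.0306 127
0.001 0.0307 123
0.004 0.0307 125
0.007 0.0224 164
0.01 0.0203 107
0.013 0.0202 104
```

View pics/o26.png

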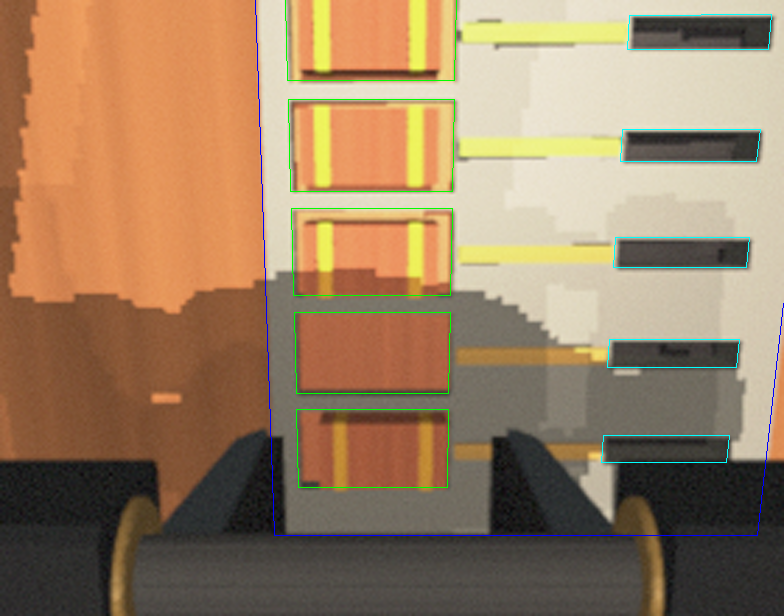

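The cell 0 block now lies flat: its top is level at 30.8 mm, against 30.7 mm in cell 2. Back to the comb.

Run:
```python
from fit import *
print(go((.508,-.197,.11),JT+np.pi/2))
```

```text
(array([ 54.6, 148.9, -49.8]), np.float64(-1.571))
```

Call:
play_rows(commands=[[-0.2, [0, 0, -35], 0], [-0.2, [30, 40, -50], -0.12], [-0.2, [54, 149, -50], -1.571], [-0.2, [54, 149, -50], -1.571], [-0.2, [54, 149, -50], -1.571], [-0.2, [54, 149, -50], -1.571], [-0.2, [54, 149, -50], -1.571], [-0.2, [54, 149, -50], -1.571], [-0.2, [54, 149, -50], -1.571], [-0.2, [54, 149, -50], -1.571], [-0.2, [54, 149, -50], -1.571], [-0.2, [54, 149, -50], -1.571]])

```text
time_s: 33.52
eef_pos: [0.5071, -0.197, 0.1094]
tcp_rot: [0.794, 0.608, -0.005, 0.004]
wrist_force: [0.2, -0.3, -0.1]
finger_gap: 0.0545
```

Run:
```python
from fit import *
print(go((.508,-.197,.085),JT+np.pi/2))
```

```text
(array([ 0.6,  0.9, 24.4]), np.float64(-0.231))
```

Call:
play_rows(commands=[[-0.2, [0, 1, 10], -0.12], [-0.2, [0, 1, 24], -0.231], [-0.2, [0, 1, 24], -0.231], [-0.2, [0, 1, 24], -0.231], [-0.2, [0, 1, 24], -0.231]])

```text
time_s: 33.93
eef_pos: [0.5079, -0.1976, 0.0855]
tcp_rot: [0.72, 0.694, -0.005, 0.003]
wrist_force: [0.2, -0.1, -0.6]
finger_gap: 0.0546
```

Run:
```python
from fit import *
s,im,D=snap('wrist','w27');print(s['eef_pos'],s['tcp_rot'],yaw(s),abs(s['qd']).max())
C=cloud('wrist',D,s)
r=rect(C,(.50,-.195),.1,.018,.08);print(np.round(r,3).tolist())
print(comps(C,(.499,-.197),.04,.045,.062))
print(go((.4986,-.198,.0325),JT+np.pi/2))
```

```text
[ 0.5079353  -0.1975984   0.08553646] [ 0.72026651  0.69366971 -0.00541098  0.00303469] 1.5331986582923873 0.011013473323143284
[498.01, -198.244, 136.011, 33.726, 88.03, 8036.0, 0.029]
[[498.2, -198.2, 32.0, 14.4, 88.4, 1109.0, 54.4]]
(array([ 0. , -9.4, 53.3]), np.float64(-0.003))
```

Call:
play_rows(commands=[[-0.2, [0, -10, 15], 0], [-0.2, [0, -10, 35], 0], [-0.2, [0, -10, 46], 0], [-0.2, [0, -10, 53], 0], [-0.2, [0, -10, 53], 0], [-0.2, [0, -10, 53], 0]])

```text
time_s: 34.48
eef_pos: [0.4982, -0.1981, 0.0332]
tcp_rot: [0.72, 0.694, -0.005, 0.003]
wrist_force: [0.9, -0.6, 0.6]
finger_gap: 0.0543
```

Run:
```python
from fit import *
s=get_state();print(s['eef_pos'],s['tcp_rot'],yaw(s))
print(go((.4981,-.1982,.0325),JT+np.pi/2))
```

```text
[ 0.49824554 -0.19810352  0.03324789] [ 0.72037526  0.69355595 -0.005247    0.0034777 ] 1.5328791092901846
(array([-0.1, -0.1,  0.7]), np.float64(-0.004))
```

Call:
play_rows(commands=[[1, [0, 0, 0], 0], [1, [0, 0, 0], 0], [1, [0, 0, 0], 0], [1, [0, 0, 0], 0], [1, [0, 0, 0], 0], [1, [0, 0, 0], 0], [1, [0, 0, -20], 0], [1, [0, 0, -50], 0], [1, [0, 0, -65], 0], [1, [0, 0, -65], 0], [1, [0, 0, -65], 0]], newtons=40)

```text
time_s: 35.4
eef_pos: [0.4988, -0.1975, 0.0987]
tcp_rot: [0.72, 0.694, -0.005, 0.004]
wrist_force: [-0.4, 0.2, -0.7]
finger_gap: 0.0316
```

Run:
```python
from fit import *
s=get_state();print(s['eef_pos'],s['tcp_rot'],yaw(s))
seat=J(JC,JT,[36,0,20])[0];print(seat)
print(go((*(seat[:2]+[.03,0]),.098),JT+np.pi/2))
```

```text
[ 0.4987948  -0.19746734  0.09873451] [ 0.72037972  0.69354881 -0.00499343  0.00426306] 1.532853741201061
[0.52847919 0.00957624 0.02      ]
(array([209.2,  51.8,  -2. ]), np.float64(-0.004))
```

Call:
play_rows(commands=[[1, [40, 10, 0], 0], [1, [80, 20, 0], 0], [1, [120, 30, 0], 0], [1, [155, 40, 0], 0], [1, [185, 48, 0], -0.002], [1, [209, 52, 0], -0.004], [1, [209, 52, 0], -0.004], [1, [209, 52, 0], -0.004], [1, [209, 52, 0], -0.004]])

```text
time_s: 36.15
eef_pos: [0.558, 0.0091, 0.095]
tcp_rot: [0.719, 0.695, -0.006, 0.004]
wrist_force: [-0.4, -0.6, -1.8]
finger_gap: 0.0315
```

Run:
```python
from fit import *
s,im,D=snap('wrist','w28');print(s['eef_pos'],s['tcp_rot'],yaw(s),abs(s['qd']).max())
overlay(im,'wrist',JC,JT,s,'o28',(200,0,460,260),3)
C=cloud('wrist',D,s)
for k in (0,2,3,4,5):
  c0=cell(k)[:2]
  m=(abs(C[...,0]-c0[0])<.010)&(abs(C[...,1]-c0[1])<.006)
  z=C[m][:,2];print(k,np.percentile(z,[5,50,95]).round(4))
f=C[(abs(C[...,2]-.045)<.03)&(abs(C[...,1]-s['eef_pos'][1])<.09)&(C[...,0]>.53)]
print(go((.5285,.0096,.0),JT+np.pi/2))
```

```text
[0.55795996 0.00912693 0.09497822] [ 0.71887215  0.69510973 -0.0056406   0.00367092] 1.5372057915889004 0.02102572747097912
0 [0.0295 0.0307 0.0318]
2 [0.0294 0.0307 0.0319]
3 [0.0296 0.0306 0.0317]
4 [0.0293 0.0306 0.0317]
5 [0.0294 0.0306 0.0317]
(array([  1.1, -29.3,  95.3]), np.float64(-0.0))
```

View pics/o28.png

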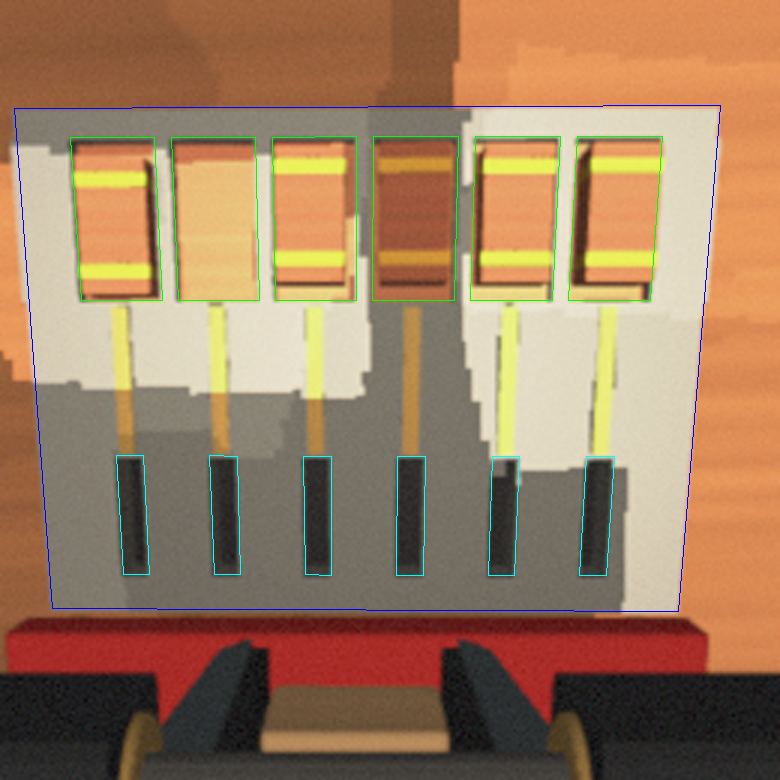

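Run:
```python
from fit import *
f=np.load('pics/w28.npz');s=get_state();D=f['D'];C=cloud('wrist',D,s)
M=R.from_quat(s['tcp_rot']).as_matrix()
# blocks vs cells in jig frame
cc,ss=np.cos(JT),np.sin(JT)
d=(C[...,:2]-np.array(JC))*1000
L=np.stack([cc*d[...,0]+ss*d[...,1],-ss*d[...,0]+cc*d[...,1]],-1)
for k in (0,2,3,4,5):
  m=(abs(L[...,0]+36)<20)&(abs(L[...,1]-(-60+24*k))<12)&(C[...,2]>.0275)&(C[...,2]<.034)
  P=L[m];(cx,cy),(w,h),a=cv2.minAreaRect(P.astype(np.float32));print(k,round(cx+36,2),round(cy+60-24*k,2),round(w,1),round(h,1),round(a,1))
# held comb in tool frame
T=(C-s['eef_pos'])@M*1000
m=(abs(T[...,0])<90)&(T[...,1]<25)&(T[...,1]>-40)&(T[...,2]>-2)&(T[...,2]<12)
P=T[m];print(len(P),P.min(0),P.max(0),np.median(P[:,2]))
m=(abs(T[...,0])<14)&(T[...,1]<25)&(T[...,1]>-40)&(T[...,2]>-30)&(T[...,2]<-14)
P=T[m];print(len(P),P.min(0),P.max(0),np.median(P[:,2]))
print(go((.5285,.0096,.063),JT+np.pi/2))
```

```text
0 2.9 0.81 30.4 16.8 0.7
2 0.33 -1.5 16.5 30.0 89.8
3 -0.11 -0.91 30.2 16.2 0.3
4 0.43 -1.33 30.0 16.8 0.2
5 0.57 -1.09 16.7 29.8 90.0
4077 [-69.80479733 -17.81590899  -1.99151031] [65.91221849  1.22574069 11.99954021] 5.336038243081512
687 [-13.90532811 -16.5879768  -29.9542489 ] [ 13.99451179  15.86270831 -14.00158311] -20.229072454888126
(array([  0.3, -29.5,  32.3]), np.float64(-0.0))
```

Run:
```python
from fit import *
f=np.load('pics/w28.npz');s=get_state();D=f['D'];im=f['im'];C=cloud('wrist',D,s)
M=R.from_quat(s['tcp_rot']).as_matrix();T=(C-s['eef_pos'])@M*1000
red=(im[...,0].astype(int)>110)&(im[...,1]<70)&(im[...,2]<70)
v,u=np.nonzero(red&(np.arange(400)[:,None]>200));print(u.min(),u.max(),v.min(),v.max())
for r in range(202,226,2):
    k=np.nonzero(red[r])[0]; k=k[(k>190)&(k<450)]
    if len(k): print(r,k.min(),k.max(),D[r,k.min()].round(4),D[r,k.max()].round(4),T[r,k.min()].round(1),T[r,k.max()].round(1))
```

```text
201 538 205 308
206 208 428 0.195 0.1957 [-68.9 -17.   17.2] [ 65.6 -16.8  18. ]
208 205 431 0.2764 0.1913 [-99.6   5.5  95.4] [ 65.9 -16.8  13.5]
210 203 433 0.1871 0.1856 [-69.1 -16.7   9. ] [ 65.  -17.2   7.7]
212 201 435 0.1841 0.1832 [-69.2 -16.4   5.8] [ 65.3 -16.7   5.1]
214 202 435 0.1839 0.1832 [-68.5 -15.4   5.3] [ 65.3 -15.6   4.9]
216 202 435 0.1844 0.1841 [-68.7 -14.1   5.6] [ 65.7 -14.2   5.4]
218 202 435 0.1852 0.1839 [-69.  -12.8   6.1] [ 65.6 -13.2   4.9]
220 202 434 0.1845 0.1847 [-68.8 -11.8   5.1] [ 65.3 -11.8   5.4]
222 202 434 0.1867 0.1844 [-69.5 -10.1   6.9] [ 65.2 -10.7   4.9]
224 252 384 0.1843 0.1837 [-39.8  -9.7   4.4] [36.2 -9.9  3.9]
```

Run:
```python
from fit import *
print(cams.get_calibration('wrist')); s=get_state(); print(s['eef_pos'],s['tcp_rot'])
s2=get_state();print(s2['eef_pos'])
```

```text
{'fx': 319.51164452252857, 'fy': 319.51164452252857, 'cx': 317.9246435287635, 'cy': 200.19048109665, 'mount': array([[ 9.99999438e-01,  3.50756018e-04, -1.00089952e-03,
        -1.62202892e-03],
       [-1.02241287e-04,  9.71215125e-01,  2.38204052e-01,
        -6.69026155e-02],
       [ 1.05564025e-03, -2.38203816e-01,  9.71214615e-01,
        -1.71292355e-01],
       [ 0.00000000e+00,  0.00000000e+00,  0.00000000e+00,
         1.00000000e+00]])}
[0.55804638 0.00869556 0.09522682] [ 0.71917831  0.69479319 -0.00553524  0.00378637]
[0.55804638 0.00869556 0.09522682]
```

```bash
for i in 1 2 3 4; do python3 - <<'E'
from station import *
import numpy as np
a=np.array([cams.get_calibration('wrist')['mount'][:3,3]*1000 for _ in range(3)]);print(a.round(2).tolist(), get_state()['eef_pos'].round(5))
E
done
```

```text
[[-1.62, -66.9, -171.29], [-1.62, -66.9, -171.29], [-1.62, -66.9, -171.29]] [0.55805 0.0087  0.09523]
[[-1.62, -66.9, -171.29], [-1.62, -66.9, -171.29], [-1.62, -66.9, -171.29]] [0.55805 0.0087  0.09523]
[[-1.62, -66.9, -171.29], [-1.62, -66.9, -171.29], [-1.62, -66.9, -171.29]] [0.55805 0.0087  0.09523]
[[-1.62, -66.9, -171.29], [-1.62, -66.9, -171.29], [-1.62, -66.9, -171.29]] [0.55805 0.0087  0.09523]
```

Run:
```python
from fit import *
print(go((.5283,.0120,.060),JT+np.pi/2))
```

```text
(array([  2.7, -29.8,  35.3]), np.float64(-0.0))
```

Call:
play_rows(commands=[[1, [2.7, -15, 0], 0], [1, [2.7, -30, 0], 0], [1, [2.7, -30, 15], 0], [1, [2.7, -30, 28], 0], [1, [2.7, -30, 35], 0], [1, [2.7, -30, 35], 0], [1, [2.7, -30, 35], 0], [1, [2.7, -30, 35], 0]])

```text
time_s: 36.87
eef_pos: [0.5284, 0.0116, 0.0607]
tcp_rot: [0.719, 0.695, -0.005, 0.004]
wrist_force: [-0.2, 0.6, -1.0]
finger_gap: 0.0317
```

Run:
```python
from fit import *
s,im,D=snap('wrist','w29');print(s['eef_pos'],s['tcp_rot'],yaw(s),abs(s['qd']).max(),cams.get_calibration('wrist')['mount'][:3,3])
overlay(im,'wrist',JC,JT,s,'o29',(180,40,460,260),2.8)
s,im,D=snap('scene','s29',(270,180,390,270),6)
s,im,D=snap('top','t29',(270,150,380,240),7)
```

```text
[0.52842081 0.01159314 0.06067399] [ 0.71936444  0.69460066 -0.00536512  0.00399299] 1.5357838146870055 0.006131085893238962 [-0.0016222  -0.0669016  -0.17129259]
```

View pics/o29.png

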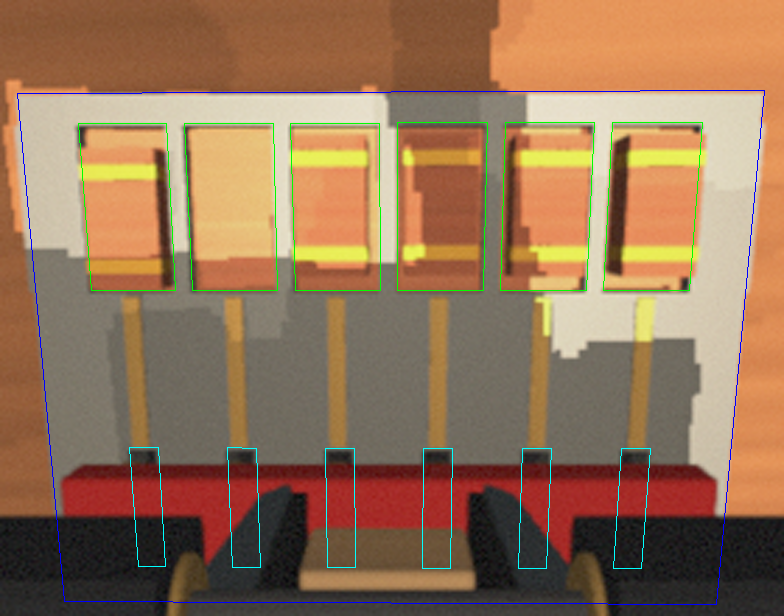

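View pics/s29.png

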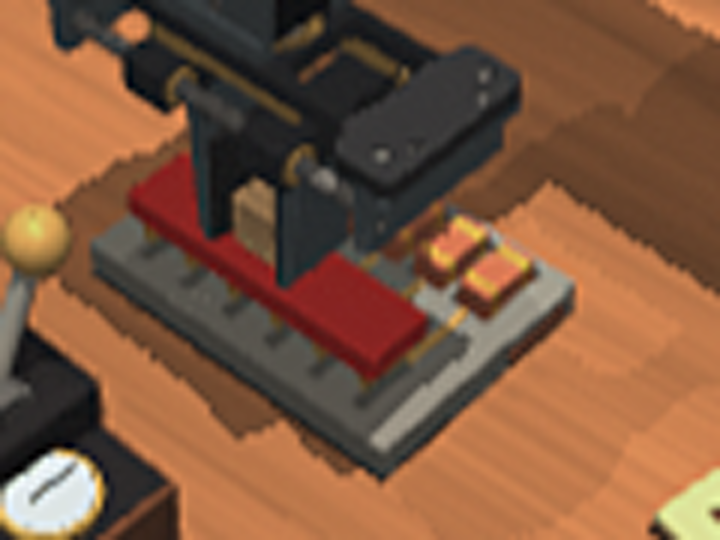

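Run:
```python
from fit import *
f=np.load('pics/w29.npz');s=get_state();im,D=f['im'],f['D'];C=cloud('wrist',D,s)
cc,ss=np.cos(JT),np.sin(JT);d=(C[...,:2]-np.array(JC))*1000
L=np.stack([cc*d[...,0]+ss*d[...,1],-ss*d[...,0]+cc*d[...,1],C[...,2]*1000],-1)
red=(im[...,0].astype(int)>90)&(im[...,1]<60)&(im[...,2]<60)
for r in range(206,226,2):
    k=np.nonzero(red[r])[0];k=k[(k>195)&(k<445)]
    if len(k): print(r,k.min(),k.max(),L[r,k.min()+1].round(1),L[r,k.max()-1].round(1))
m=red&(L[...,2]>50)&(L[...,2]<62);m[:205]=0
P=L[m];A=np.c_[P[:,:2],np.ones(len(P))];print(np.linalg.lstsq(A,P[:,2],rcond=None)[0],len(P))
# dark slot centroid by column along a row near the slot's visible part
g=im.astype(int).sum(2)
for r in (202,203,204):
    print(r,[ (a:=np.nonzero(g[r,c-8:c+9]<0.72*np.median(g[r,c-14:c+15]))[0]+c-8).mean().round(1) if True else 0 for c in (231,267,302,337,372,407)])
print(proj('wrist',J(JC,JT,[[20.5,y,20] for y in (-60,-36,-12,12,36,60)]),s).round(1).tolist())
```

```text
206 209 426 [ 18.7 -65.4  44.9] [18.7 65.4 43.3]
208 206 430 [ 18.6 -65.5  50. ] [18.5 66.1 48.7]
210 203 433 [ 18.6 -65.7  54.4] [18.6 66.4 52.9]
212 202 434 [ 19.6 -66.   55.2] [19.2 66.4 55. ]
214 202 434 [ 20.1 -65.2  57.7] [20.2 66.2 55.7]
216 203 434 [ 21.8 -65.4  55.9] [21.5 66.5 55.2]
218 203 434 [ 23.  -65.5  55.8] [22.5 66.4 55.9]
220 203 434 [ 24.3 -65.7  55.5] [23.8 66.6 55.5]
222 203 434 [ 25.4 -65.7  55.9] [25.  66.7 55.6]
224 204 432 [ -2.4 -30.8 144.9] [ -2.4  34.2 144.2]
[ 1.50635891e-01 -3.45391650e-03  5.17781248e+01] 3674
202 [np.float64(230.5), np.float64(265.5), np.float64(300.5), np.float64(335.5), np.float64(370.5), np.float64(406.5)]
203 [np.float64(230.5), np.float64(265.5), np.float64(300.5), np.float64(335.5), np.float64(370.5), np.float64(406.5)]
204 [np.float64(230.5), np.float64(265.5), np.float64(300.5), np.float64(335.5), np.float64(370.5), np.float64(406.5)]
[[230.6, 199.3], [265.5, 199.4], [300.5, 199.5], [335.6, 199.6], [370.8, 199.7], [406.2, 199.8]]
```

Call:
play_rows(commands=[[1, [-0.3, 0.3, 2], 0], [1, [-0.3, 0.3, 4], 0], [1, [-0.3, 0.3, 6], 0], [1, [-0.3, 0.3, 8], 0], [1, [-0.3, 0.3, 10], 0], [1, [-0.3, 0.3, 12], 0], [1, [-0.3, 0.3, 12], 0], [1, [-0.3, 0.3, 12], 0]])

```text
time_s: 37.68
eef_pos: [0.5286, 0.0114, 0.0486]
tcp_rot: [0.719, 0.695, -0.005, 0.004]
wrist_force: [-0.1, 0.6, -1.7]
finger_gap: 0.0313
```

Run:
```python
from fit import *
s=get_state();print(s['eef_pos'],s['tcp_rot'],s['wrist_force'],s['ft_torque'])
```

```text
[0.5286124  0.01141851 0.04861913] [ 0.71920265  0.69476835 -0.00533305  0.00400577] [-0.12416033  0.61742605 -1.68413944] [ 0.09177117 -0.1234503  -0.06116025]
```

No extra force with the tips about 4.5 mm in the slots. Continue down.

Call:
play_rows(commands=[[1, [0, 0, 2], 0], [1, [0, 0, 4], 0], [1, [0, 0, 6], 0], [1, [0, 0, 8], 0], [1, [0, 0, 9], 0], [1, [0, 0, 10], 0], [1, [0, 0, 10], 0], [1, [0, 0, 10], 0]])

```text
time_s: 38.35
eef_pos: [0.5286, 0.0112, 0.0397]
tcp_rot: [0.719, 0.695, -0.005, 0.004]
wrist_force: [-6.8, 0.3, 26.0]
finger_gap: 0.0318
```

Run:
```python
from fit import *
s,im,D=snap('wrist','w30');print(s['eef_pos'],s['tcp_rot'],s['wrist_force'],s['ft_torque'])
s,im,D=snap('scene','s30',(270,180,390,270),6)
```

```text
[0.52858582 0.01124287 0.03966443] [ 0.71922117  0.69474905 -0.00515194  0.00425594] [-6.8331417   0.29192216 26.04361178] [ 0.3650392   1.17172213 -0.01891937]
```

View pics/s30.png

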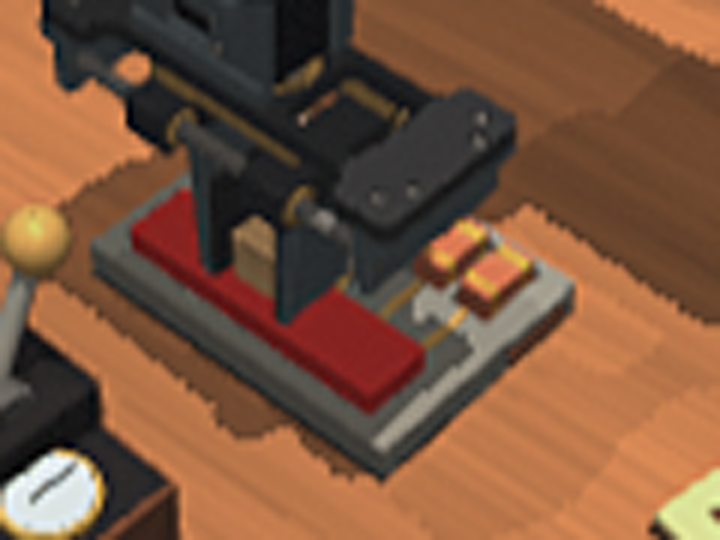

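Call:
play_rows(commands=[[1, [0, 0, -0.5], 0], [0, [0, 0, -0.5], 0], [0, [0, 0, -0.5], 0], [0, [0, 0, -0.5], 0], [0, [0, 0, -0.5], 0], [0, [0, 0, -15], 0], [0, [0, 0, -45], 0], [0, [0, 0, -65], 0], [0, [0, 10, -65], 0], [0, [0, 10, -65], 0]])

```text
time_s: 39.28
eef_pos: [0.5409, 0.0116, 0.1056]
tcp_rot: [0.719, 0.695, -0.004, 0.006]
wrist_force: [-0.7, 0.1, -1.5]
finger_gap: 0.0454
```

Run:
```python
from fit import *
s,im,D=snap('wrist','w31');print(s['eef_pos'],s['tcp_rot'],s['wrist_force'],cams.get_calibration('wrist')['mount'][:3,3])
C=cloud('wrist',D,s)
cc,ss=np.cos(JT),np.sin(JT);d=(C[...,:2]-np.array(JC))*1000
L=np.stack([cc*d[...,0]+ss*d[...,1],-ss*d[...,0]+cc*d[...,1],C[...,2]*1000],-1)
def zz(x,y,r=3):
    m=(abs(L[...,0]-x)<r)&(abs(L[...,1]-y)<r)
    return round(float(np.median(L[m][:,2])),2),int(m.sum())
print('bar',[zz(27,y) for y in (-62,-45,-30,30,45,62)],[zz(45,y) for y in (-62,-45,-30,30,45,62)])
print('jig',[zz(8,y) for y in (-48,-24,0,24,48,70)],[zz(57,y,2) for y in (-48,-24,0,24,48,70)])
print('blk',[zz(-36,y,5) for y in (-60,-36,-12,12,36,60)])
red=(im[...,0].astype(int)>90)&(im[...,1]<60)&(im[...,2]<60)&(L[...,2]>25)&(L[...,2]<45)
P=L[red];print(cv2.minAreaRect(P[:,:2].astype(np.float32)))
overlay(im,'wrist',JC,JT,s,'o31',(180,40,460,260),2.8)
```

```text
[0.54090517 0.01158989 0.10560148] [ 0.71921785  0.69475056 -0.0039544   0.00563123] [-0.71312     0.07126502 -1.48482479] [-0.00162217 -0.06690117 -0.171293  ]
bar [(34.67, 59), (209.01, 348), (208.76, 518), (226.65, 1164), (226.63, 870), (226.38, 456)] [(34.8, 55), (34.69, 54), (34.52, 54), (165.93, 205), (34.97, 78), (34.56, 56)]
jig [(193.51, 151), (201.08, 564), (20.68, 61), (20.45, 60), (200.8, 622), (20.52, 60)] [(20.41, 4), (21.12, 21), (21.0, 13), (145.77, 88), (20.3, 10), (20.81, 17)]
blk [(30.71, 185), (14.66, 174), (30.58, 193), (30.7, 197), (30.57, 208), (30.52, 206)]
((3.8498382568359375, -1.6004257202148438), (101.33416748046875, 134.68360900878906), 2.7002816200256348)
```

View pics/o31.png

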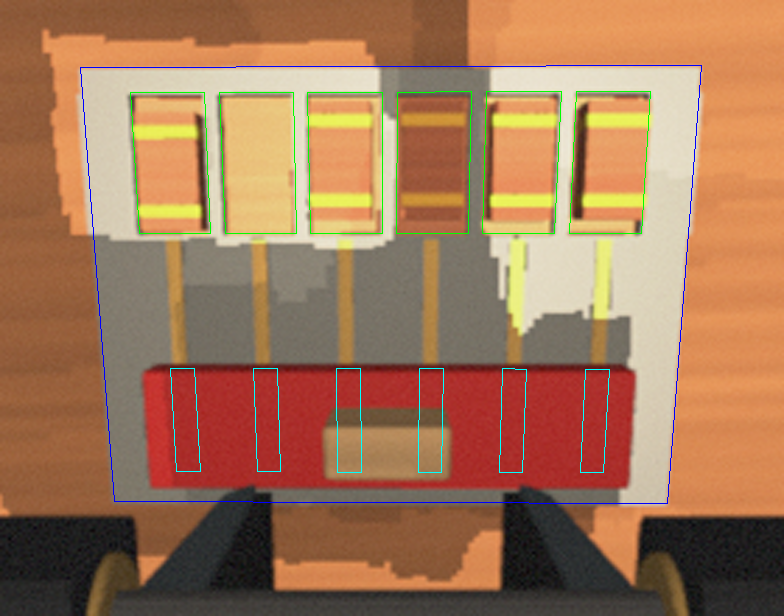

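The comb is home: its bar top stands 14.2 mm above the jig face at every corner seen, and all five blocks are flat with tops at 30.5–30.7 mm. Now the lever.

Run:
```python
from fit import *
for cam in ('top','scene'):
    s,im,D=snap(cam,'lv_'+cam)
    C=cloud(cam,D)
    m=(abs(C[...,0]-.64)<.08)&(abs(C[...,1]+.005)<.05)&(C[...,2]>.10)&(C[...,2]<.16)
    P=C[m];print(cam,len(P),P.min(0).round(4),P.max(0).round(4),P.mean(0).round(4))
    A=np.c_[2*P,np.ones(len(P))];q=np.linalg.lstsq(A,(P**2).sum(1),rcond=None)[0];print('sphere',q[:3].round(4),np.sqrt(q[3]+q[:3]@q[:3]).round(4))
    print([ (np.round(r['location'],1),round(r['p'],2)) for r in nets.spot_point(cam,'lever_tip')[:2]])
    print('rect tester',np.round(rect(C,(.66,-.005),.1,.03,.055),3).tolist())
```

```text
Traceback (most recent call last):
ValueError: zero-size array to reduction operation minimum which has no identity
```

Run:
```python
from fit import *
s,im,D=snap('scene','lv_scene');C=cloud('scene',D)
f=np.load('pics/t1.npz');
for cam,C in (('scene',C),('top0',cloud('top',f['D']))):
    m=(abs(C[...,0]-.635)<.04)&(abs(C[...,1]+.005)<.04)&(C[...,2]>.115)&(C[...,2]<.16)
    P=C[m];print(cam,len(P),P.min(0).round(4),P.max(0).round(4),P.mean(0).round(4))
print([ (np.round(r['location'],1),round(r['p'],2)) for r in nets.spot_point('scene','lever_tip')[:2]])
uv=nets.spot_point('scene','lever_tip')[0]['location']
print(ray('scene',uv,.128))
```

```text
scene 129 [ 0.6239 -0.0195  0.115 ] [0.6468 0.0047 0.1453] [ 0.6376 -0.0044  0.1358]
top0 86 [ 0.6206 -0.0217  0.1269] [0.6427 0.003  0.1457] [ 0.6308 -0.0085  0.1379]
[(array([199.9, 243.8]), 0.61), (array([275. , 218.9]), 0.52)]
[[ 0.7784805  -0.07823031  0.128     ]]
```

View pics/lv_scene.png

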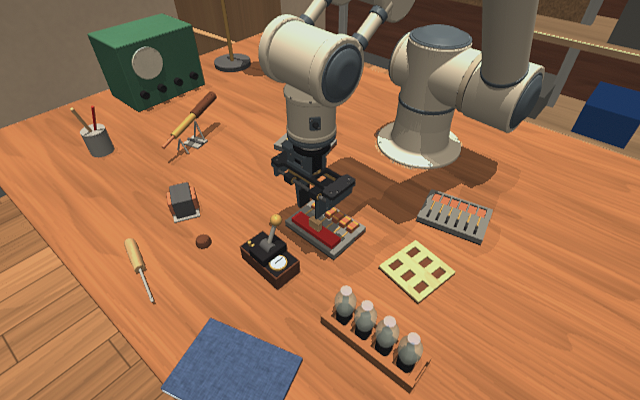

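The scene view shows the tray's six pockets empty (417,270), the comb on the jig (317,228), and the lever ball at (275,219). The net's better-rated hit at (200,244) is the knob, so I don't use it.

Run:
```python
from fit import *
print(go((.588,-.008,.118),JT+np.pi/2))
```

```text
(array([-18.3,  50.9, -14.3]), np.float64(-0.001))
```

Call:
play_rows(commands=[[1, [-18, 0, -14], 0], [1, [-18, 0, -14], 0], [1, [-18, 0, -14], 0], [1, [-18, 20, -14], 0], [1, [-18, 40, -14], 0], [1, [-18, 50, -14], 0], [1, [-18, 50, -14], 0]])

```text
time_s: 40.12
eef_pos: [0.5887, -0.0074, 0.1169]
tcp_rot: [0.719, 0.695, -0.006, 0.004]
wrist_force: [-0.6, 0.7, -0.3]
finger_gap: 0.002
```

Run:
```python
from fit import *
s,im,D=snap('scene','s33',(220,150,340,260),6);print(s['eef_pos'],s['wrist_force'],s['finger_gap'])
s,im,D=snap('top','t33',(280,110,380,190),7)
```

```text
[ 0.58874486 -0.00736867  0.11692405] [-0.56971782  0.69641304 -0.3005886 ] 0.001987293204340519
```

View pics/s33.png

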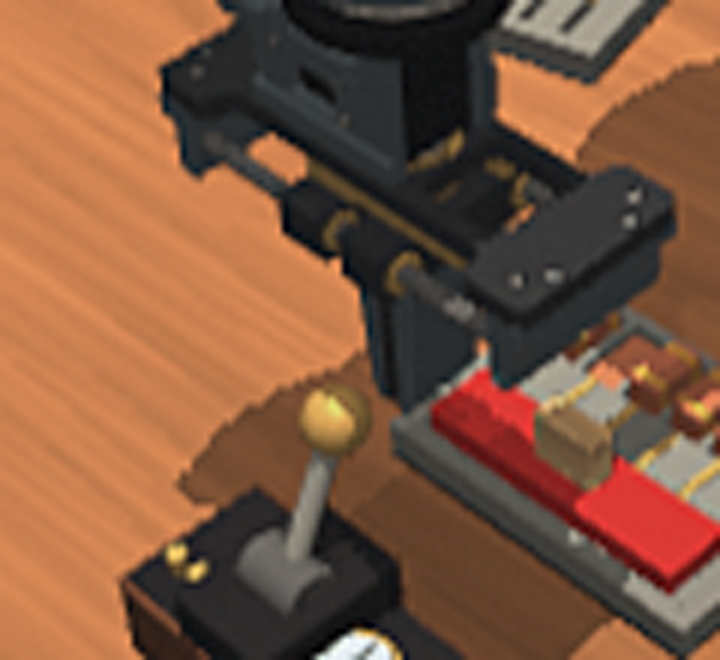

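Call:
play_rows(commands=[[1, [0, 8, 0], 0], [1, [0, 15, 0], 0], [1, [0, 21, 0], 0], [1, [0, 27, 0], 0], [1, [0, 33, 0], 0], [1, [0, 39, 0], 0], [1, [0, 45, 0], 0], [1, [0, 51, 0], 0], [1, [0, 57, 0], 0], [1, [0, 57, 0], 0]])

```text
time_s: 41.05
eef_pos: [0.6446, -0.0093, 0.1166]
tcp_rot: [0.719, 0.695, -0.006, 0.003]
wrist_force: [0.3, -0.0, -0.4]
finger_gap: 0.0003
```

Run:
```python
from fit import *
s,im,D=snap('scene','s34',(220,150,340,260),6);print(s['eef_pos'],s['wrist_force'],s['finger_gap'])
```

```text
[ 0.64462849 -0.00933174  0.11657676] [ 0.32452149 -0.00405072 -0.43972203] 0.0003424098048041125
```

View pics/s34.png

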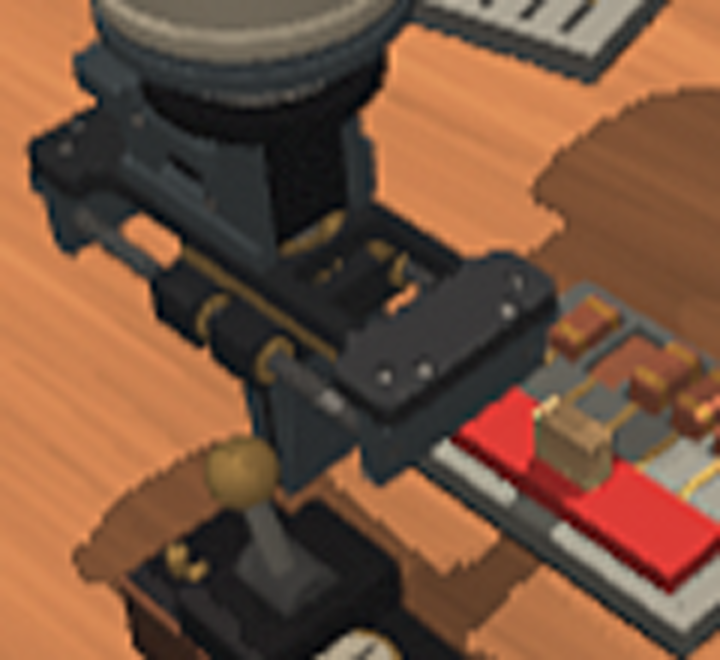

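The lever is moving over, the ball now at crop (243,472). Push on gently to the stop.

Call:
play_rows(commands=[[1, [0, 5, 0], 0], [1, [0, 10, 0], 0], [1, [0, 15, 0], 0], [1, [0, 19, 0], 0], [1, [0, 22, 0], 0], [1, [0, 24, 0], 0], [1, [0, 24, 0], 0]])

```text
time_s: 41.68
eef_pos: [0.6671, -0.01, 0.116]
tcp_rot: [0.719, 0.695, -0.007, 0.002]
wrist_force: [-5.9, -0.4, 2.3]
finger_gap: 0.0002
```

Run:
```python
from fit import *
s,im,D=snap('scene','s35',(220,150,340,260),6);print(s['eef_pos'],s['wrist_force'],s['finger_gap'])
```

```text
[ 0.66709169 -0.01004162  0.11601941] [-5.88627934 -0.42768611  2.34961965] 0.00018012903387291915
```

Call:
play_rows(commands=[[1, [0, 1, 0], 0], [1, [0, 2, 0], 0], [1, [0, 3, 0], 0], [1, [0, 3, 0], 0]])

```text
time_s: 42.07
eef_pos: [0.6676, -0.0101, 0.1158]
tcp_rot: [0.719, 0.695, -0.009, 0.0]
wrist_force: [-16.1, -1.0, 9.8]
finger_gap: 0.0004
```

Run:
```python
from fit import *
s,im,D=snap('scene','s36',(220,150,340,260),6);print(s['eef_pos'],s['wrist_force'])
```

```text
[ 0.66760448 -0.01005286  0.11583692] [-16.1127613   -1.00658743   9.81244587]
```

View pics/s36.png

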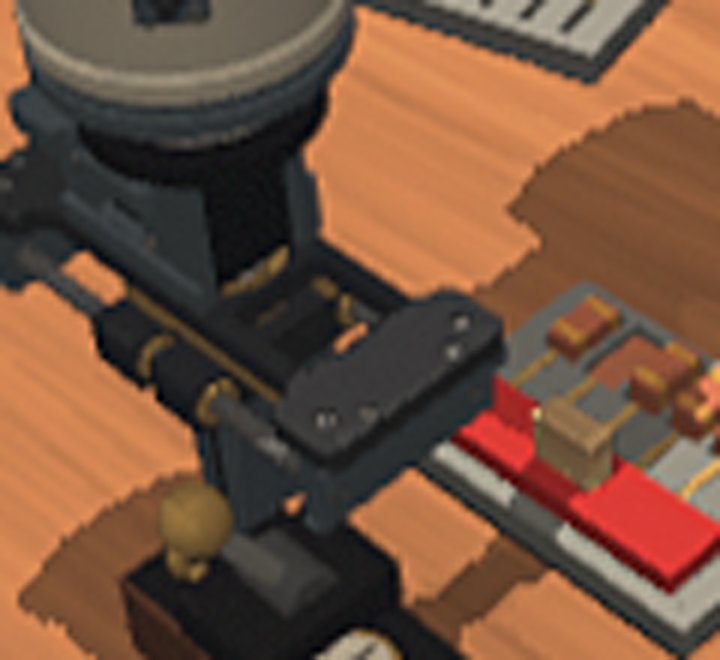

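The arm no longer advances while the force climbs to 16 N, so the lever is on its stop. Back off, then clear the view.

Call:
play_rows(commands=[[1, [0, -20, 0], 0], [1, [0, -60, 0], 0], [1, [0, -80, -10], 0], [1, [0, -90, -60], 0], [1, [0, -100, -100], 0], [1, [-60, -130, -110], 0], [1, [-140, -170, -110], 0], [1, [-220, -210, -110], 0], [1, [-220, -210, -110], 0], [1, [-220, -210, -110], 0], [1, [-220, -210, -110], 0], [1, [-220, -210, -110], 0]])

```text
time_s: 43.12
eef_pos: [0.4491, -0.2267, 0.2318]
tcp_rot: [0.721, 0.693, -0.009, 0.001]
wrist_force: [0.4, 0.4, -0.3]
finger_gap: 0.0001
```

Run:
```python
from fit import *
s,im,D=snap('scene','s37');print(s['eef_pos'],s['wrist_force'],s['time_s'])
C=cloud('scene',D)
m=(abs(C[...,0]-.69)<.05)&(abs(C[...,1]+.005)<.04)&(C[...,2]>.115)&(C[...,2]<.16)
P=C[m];print(len(P),P.min(0).round(4),P.max(0).round(4))
cv2.imwrite('pics/s37c.png',cv2.resize(im[180:290,220:380,::-1],None,fx=4.8,fy=4.8,interpolation=cv2.INTER_CUBIC))
s,im,D=snap('top','t37',(180,110,480,320),2.6);C=cloud('top',D)
m=(abs(C[...,0]-.69)<.05)&(abs(C[...,1]+.005)<.04)&(C[...,2]>.115)&(C[...,2]<.16)
P=C[m];print(len(P),P.min(0).round(4) if len(P) else '',P.max(0).round(4) if len(P) else '')
for o in comps(C,(.457,.012),.1,.024,.04,10): print(o)
for o in comps(C,(.457,.2565),.09,.016,.03,15): print('tray',o)
```

```text
[ 0.44910632 -0.22668475  0.23184575] [ 0.41332598  0.44413948 -0.26955401] 43.1167
128 [ 0.6853 -0.022   0.1153] [0.7096 0.0013 0.1432]
92 [ 0.6832 -0.0257  0.1171] [ 0.7067 -0.0008  0.1432]
[528.5, 9.3, 138.6, 34.6, 87.9, 571.0, 33.4]
[459.1, 72.6, 30.0, 13.9, 1.7, 70.0, 29.6]
[458.2, 48.5, 27.2, 13.6, 1.3, 66.0, 29.8]
[457.4, 24.3, 29.8, 13.5, 1.2, 69.0, 29.6]
[456.6, 0.1, 27.2, 13.4, 1.1, 65.0, 30.0]
[457.4, -45.3, 27.1, 13.6, 0.9, 66.0, 29.7]
```

View pics/s37c.png

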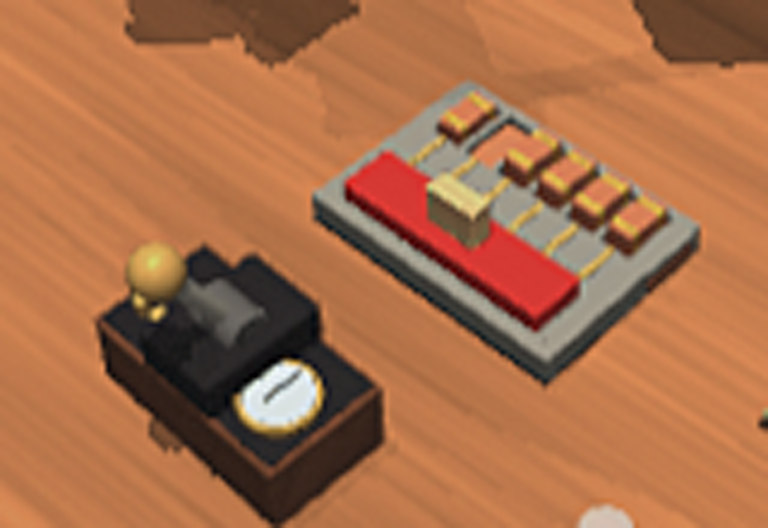

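View pics/t37.png

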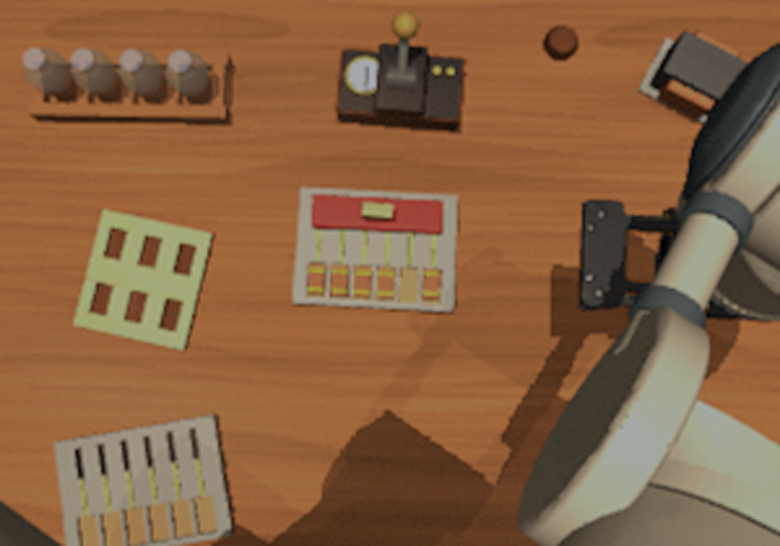

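All of it holds up: five blocks flat in five cells, tray empty, comb home, lever on its far stop, bystanders where they stood. Handing in.

Run:
```python
from station import env
print(env.hand_in())
```

```text
the job is handed in; nothing more can be done
None
```

The job is done and handed in after about 43 s, but hand-in gives no verdict, so this rests on my own checks.

- **Blocks:** The five blocks from the tray lie in jig cells 0, 2, 3, 4 and 5, in the jig farthest from the base. The first block came to rest tilted on the edge of cell 0. I noticed this before seating the comb, put the comb down on the bench, and re-laid the block flat. All five tops then read level at 30.5–30.7 mm, and all six tray pockets are empty.
- **Comb:** It is seated in its slots, with the bar top 14.2 mm above the jig face at every corner I could see. Contact stopped it at about 26 N.
- **Lever:** I pushed it over last. The arm stopped advancing while the force rose to 16 N. The ball moved 62.6 mm, which fits a start at about 0.08 rad and a finish on the far stop.
- **Bystanders:** In the last overhead picture the valves, the transformer (its right edge behind the arm) and the knob stand where they were.

**Checks that disagreed:**
- The wrist camera's calibration read up to about 3 mm differently early and late in the run. I therefore lined up the comb by comparing it with the slots in the same picture.
- The network's best guess for the lever tip was the knob, so I ignored it.
- The far rim of the jig, beyond the comb, was too poorly seen to use as a height check.

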